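Clamp the bench pin with the quick-release vice

TASK

The wooden bench pin lies loose in the small quick-release vice on the jeweller's bench. With the cam lever still open, tighten the star nut at the other end of the screw until the lever meets firm resistance just as it points straight out in line with the screw, then swing the lever fully closed and let go. Do not overtighten (neither crush the wood nor force lever or nut), do not turn the nut once the lever is closed, and leave the pin where it lies and the other things on the bench alone.

Things in the scene. Friction and masses are not known exactly. Their poses are not given: they have to be found in the camera images.
- vice: small steel vice on the bench, within 0.4 rad of yaw 0. Origin: centre of its base plate (130 x 90 mm) on the bench; x from the front (wooden pin, towards the robot) to the back, y from the star-nut end to the cam-lever end, z up. A ledge 100 mm high carries the pin between the jaws: tops 125 to 132 mm high, x -62 to +38, y -57 (moving jaw and its boss) to +43 mm (fixed jaw).
- nut_center (a point): centre of the star nut's hub (26 mm thick) on the vice's level screw, which runs along the vice's y; at (20, -85, 108) mm in the vice's frame (moves up to 5 mm with the jaw), axes as the vice's. Three equal round steel arms, 12 mm thick, reach 52 mm from this point in the plane square to the screw, 120 degrees apart.
- nut (a joint): turn of the star nut since the start, rad, grows as it tightens, 0 to 9. Tightening carries an upright arm over the top to the vice's +x and down. Friction of about 0.5 N m (12 N near an arm's end) holds the nut. The turn needed cannot be told beforehand: between about 1 and 4.5 rad, as wear has it.
- star_end (a point): near the end of one of the star nut's three arms, on its centre line, 46 mm from nut_center; it turns with the nut.
- lever_pivot (a point): vertical pivot of the cam lever, at the screw's other end, (20, 85, 108) mm in the vice's frame, axes as the vice's; the lever swings level about it.
- lever (a joint): swing of the cam lever, rad: 0 is its open stop, pointing 0.5 rad outwards from the vice's -x; at 1.07 it points straight out along the vice's +y, 2.55 is the closed stop (pointing to +x, nearly parallel to the jaws). Starts at 0 to 0.25. Free, it drags about 0.45 N m (5 N at its end) and stays where it is left; once the cam bites, the effort climbs by about 0.1 N m per 0.1 rad to some 0.8 to 1.0 N m (12 N near the end), eases off near 2.4, then holds itself shut.
- lever_tip (a point): centre of the lever's round end (16 mm thick), 87 mm from lever_pivot. Level aluminium bar 10 mm thick, 18 mm high, 99 to 117 mm above the bench. Pushed 74 mm from the pivot, free drag feels like 6 to 9 N with the rubbing, firm resistance like 10.5 N. Each radian the nut is tightened makes the cam bite about 0.4 rad earlier in the swing (0.7 where it bites after 1.45); as found it bites late (after 1.3 rad) or not at all.
- jaw: the moving steel jaw, on the nut side, 100 x 20 x 30 mm; origin 7 mm behind its centre. It travels only about 4 mm until the pin is pinched; then it presses harder without visible motion.
- pin: the bench pin, a loose tongue of wood 44 mm wide, 18 mm thick, 115 mm long with a notch at its front, lying on the ledge between the jaws with about 3 mm of play in all; origin at its underside, midway along. To be clamped where it lies.
- scriber: bystander, to be left alone: a pointed steel scriber with a wooden handle, 160 mm long (no higher than 45 mm), loose on the bench
- wax_block: bystander, to be left alone: a dark red-brown block of wax 75 x 35 x 24 mm (no higher than 45 mm), loose on the bench
- bur_dish: bystander, to be left alone: a black dish 76 mm wide, 22 mm high (no higher than 45 mm), loose on the bench
- brass_ring: bystander, to be left alone: a brass ring 32 mm wide, 10 mm high (no higher than 45 mm), loose on the bench
- steel_punch: bystander, to be left alone: a steel punch, a rod 14 mm thick, 100 mm long (no higher than 45 mm), loose on the bench
- small_jar: bystander, to be left alone: a small glass jar 38 mm wide, 45 mm high (no higher than 45 mm), loose on the bench
- bench_block: bystander, to be left alone: a steel bench block 60 x 60 x 20 mm (no higher than 45 mm), loose on the bench
Not all that is in view belongs to the job. What is meant by the pin is not grey or yellow, and is the larger of those in its own colour.

How it is judged (in metres and radians):
On the way:
1. the star nut has been tightened while the lever was still open (value of joint nut above 0.4 rad and value of joint lever below 2 rad), for 0.2 s.
At the end, for the whole second after the job is handed in: the cam lever is fully closed (within about 10 degrees of its stop) and stays there by itself, and the jaw holds the pin, at rest and still within 12 mm of where it lay, with 37 to 69 N: the grip that results when the lever meets firm resistance within some 12 degrees of straight out (value of joint lever above 2.38 rad and contact force between jaw and pin between 37 and 69 N and x of pin in the frame of vice between -0.062 and -0.034 m and linear speed of pin below 0.02 m/s); the robot touches nothing.
It fails at once if the pin is crushed: the jaw presses it with more than 83 N (nut far too tight) (contact force between jaw and pin above 83 N).
It fails at once if lever or nut is forced: the lever pushed with more than 25 N or the nut with more than 30 N (contact force between the arm and lever above 25 N or contact force between the arm and nut above 30 N).
It fails at once if the nut is turned with the lever closed (value of joint lever above 2.1 rad and contact force between the arm and nut above 3 N).
It fails at once if the pin is shifted by more than 12 mm (distance of pin from where it was at the start of the episode above 0.012 m).
It fails at once if a bystander is moved by more than 20 mm (distance of any of scriber, wax_block, bur_dish, brass_ring, steel_punch, small_jar, bench_block from where it was at the start of the episode above 0.02 m).
It also fails if it takes over 72 s, if anything falls off the work surface, if the arm or the gripper's body presses on something with over 40 N, if the wrist force passes 120 N, or if a joint passes its speed limit or range.

ROBOT

A 6-joint arm with a two-finger parallel gripper is mounted at the origin on the work surface. World frame = base frame: x ahead of the robot, y to its left, z up, the work surface at z = 0. Lengths are in m, angles in degrees, forces in N, time in s.
With the tool pointing down it reaches from about 0.35 to 0.85 m from the base axis. Payload 8.1 kg.
Tool frame: the origin (TCP) lies on the centre line of the jaws, within the pads' length; the fingertips stand 17 mm ahead of it and the grasp point (between the pads) lies 2 mm behind it (manip.tip_extent is the distance from the TCP to the fingertips, in m); z points along the fingers, y is the line along which they close (so a half turn about z gives the same grasp; the last joint's range is limited). The gripper opens to 85 mm and grips with 20 to 120 N. Pads are 22 mm wide; open, the fingers measure 114 mm over their backs; the gripper's body (76 mm by 85 mm) begins 54 mm behind the grasp point. The pads swing forward as they close: fully open they stand 13 mm farther back than shut.
Start: joints at [64.607, 7.471, 85.268, -0, 87.261, -4.893], TCP at [0.21, 0.562, 0.248] pointing down, gripper open.
Joint ranges: [-169.43, 169.43], [-51.17, 129.36], [1.28, 143.12], [-76.62, 256.62], [0, 156.53], [-152.29, 152.29]. Speed limits (degrees/s): [136.94, 136.94, 159.86, 180, 180, 180].

INTERFACE

Orientations are given as a 3x3 rotation matrix whose columns are the frame's x, y, z axes.
In Python, from bench import manip gives the robot as it stands. The module is installed in compiled form; this text tells all that it offers.
- The arm moves only by the shell command python3 -m handwheel 'ROWS'. ROWS is JSON, a list of rows, each an object with "fingers": the finger opening in mm, from 0 to 85.4; "linear": the shift along the tool's x, y, z in units of 40 mm (1.0 is 40 mm), a list of three; "spin": the turn about the tool's z in units of 6 degrees (1.0 is 6 degrees). A call has exactly 8 rows; each row is the pose to reach, as a shift and turn from the pose commanded when the call began, along the tool's axes at that moment; what a row does not reach only later rows make up. A row lasts 1/12 s, in which the tool goes at most 41.7 mm and 7.16 degrees, less where a joint would pass 70% of its speed; a pose out of reach is approached as far as the arm can. A call with a gripper value outside its range is refused whole. The fingers move at their own pace and stop on an object; the grip force is fixed at half the most. Time passes only in rows, so rows that repeat a pose let the fingers close, or fill a call up. It gives the time, the measured TCP pose, the force, the opening and the grip force at its end, in the units of the state.
- manip.read_state(): the state, without advancing time (a new reading comes with each control period).
- manip.capture(name): name is "scene" or "top"; returns a dict with "pixels" (384x512x3 uint8, blue, green, red), "camera_matrix" (3x3 intrinsics, pixels), "view" (4x4, takes a point from world to camera coordinates). Camera axes: x right, y up, looking along -z (the intrinsics and any distortion apply to the point x, -y, -z); pixel columns grow to the right and rows downward; lengths in m; the calibration is good to about 2 mm. A picture is of the moment at which its call begins. There is no depth.
- manip.sign_off(): hands the job in; it is judged then, once.
The state is a dict: "time_s": time; "joint_pos": joint angles; "qd": joint speeds; "joint_efforts": joint torques, N m; "ee_pos": TCP position; "tcp_rot": TCP orientation; "ft_force": force on the tool from outside, world axes, zero at the start; "ft_torque": the same for the moment, N m; "grip_width": finger opening in m; "finger_force": force on a finger pad.
Only numpy, scipy, OpenCV 4.12 (cv2) and the standard library are available. Lean on these libraries where they do the work, as an engineer would, in place of code of your own. Each camera call takes 0.05 s, during which the arm holds its last target. There are 200 camera calls.

## Working session

There is one attempt and no reset: what is moved stays moved. The work goes in short steps, Python scripts to look and compute and a shell command to move; the robot and the scene stay as the last step left them, time stands still between calls to the robot, and variables do not carry over. Pictures are saved under pics/ and viewed, at most 10 in all, crops included, and the job is handed in when it is done.

```bash
mkdir -p pics; python3 - <<'E'
from bench import manip
import cv2, numpy as np
for n in ("scene","top"):
    c=manip.capture(n); cv2.imwrite(f"pics/{n}0.png",cv2.resize(c["pixels"],None,fx=1.5,fy=1.5,interpolation=cv2.INTER_CUBIC))
    np.savez(f"{n}0.npz",**{k:np.array(v) for k,v in c.items()}); print(n,c["camera_matrix"],c["view"],c.keys())
s=manip.read_state(); print(s, manip.tip_extent)
E
```

```text
scene [[443.48084101   0.         259.41029087]
 [  0.         443.48084101 188.27722992]
 [  0.           0.           1.        ]] [[ 6.00326018e-01  7.99755374e-01 -1.18958478e-04 -3.57894463e-01]
 [-6.06190145e-01  4.55125798e-01  6.52222367e-01  2.39740110e-01]
 [ 5.21672484e-01 -3.91473945e-01  7.58027684e-01 -1.20164701e+00]
 [ 0.00000000e+00  0.00000000e+00  0.00000000e+00  1.00000000e+00]] dict_keys(['pixels', 'camera_matrix', 'view'])
top [[374.79387347   0.         255.2983242 ]
 [  0.         374.79387347 191.16989253]
 [  0.           0.           1.        ]] [[ 0.00616609 -0.99984497 -0.01649288  0.0282983 ]
 [ 0.99585592  0.00464327  0.09082631 -0.52455901]
 [-0.09073564 -0.01698458  0.99573017 -0.97320446]
 [ 0.          0.          0.          1.        ]] dict_keys(['pixels', 'camera_matrix', 'view'])
{'time_s': 0.1, 'joint_pos': array([ 6.46072833e+01,  7.51286759e+00,  8.53226920e+01, -2.44622057e-04,
        8.72612800e+01, -4.89244070e+00]), 'qd': array([-0.00631529, -0.14420986, -0.11804707, -0.04492106,  0.04860031,
       -0.00230366]), 'joint_efforts': array([ 5.71639575e-04, -5.70946705e+01, -5.01939940e+01, -2.41562166e-04,
        8.04562034e-03, -1.67845121e-05]), 'ee_pos': array([0.20990216, 0.56159185, 0.24733088]), 'tcp_rot': array([[-9.36670525e-01,  3.50211091e-01, -7.20926234e-04],
       [ 3.50211805e-01,  9.36669288e-01, -1.52871027e-03],
       [ 1.39898169e-04, -1.68437473e-03, -9.99998572e-01]]), 'ft_force': array([-0.54713596,  0.31406826, -0.27189429]), 'ft_torque': array([-0.01167193, -0.00601876, -0.02861635]), 'finger_force': 0.0, 'grip_width': 0.0852555628292293} 0.017
```

View pics/scene0.png

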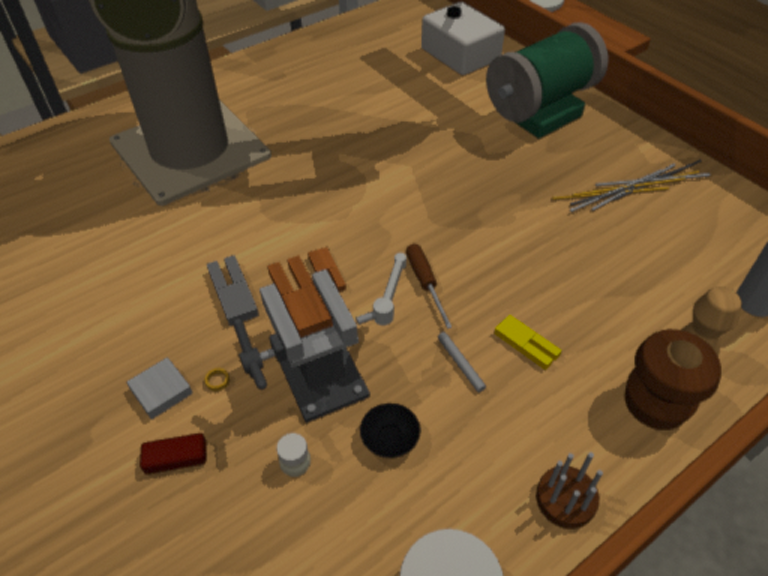

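View pics/top0.png

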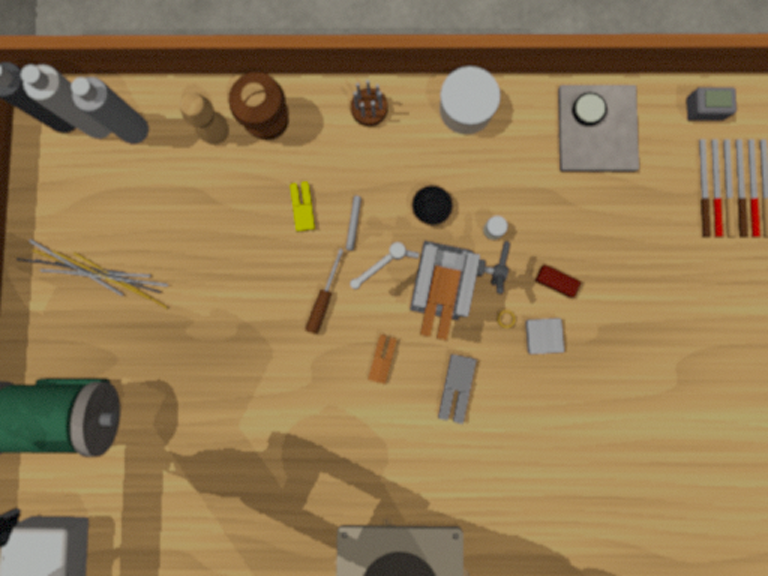

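The scene shows the vice with an orange-brown pin at scene px (300,295) / top (440,290). The lever runs from pivot top (398,250) to tip (356,284), and the star nut is at top (500,270). Candidates for the pin are the orange tongue in the vice (440,290), a small orange one (384,358), a grey one (458,388) and a yellow one (302,207). I choose the larger orange one, in the vice. I'll check it in close crops.

```bash
python3 - <<'E'
import cv2, numpy as np
t=np.load("top0.npz")["pixels"][145:241,220:348]; s=np.load("scene0.npz")["pixels"][150:285,130:310]
cv2.imwrite("pics/t1.png",cv2.resize(t,None,fx=6,fy=6,interpolation=cv2.INTER_CUBIC))
cv2.imwrite("pics/s1.png",cv2.resize(s,None,fx=4.4,fy=4.4,interpolation=cv2.INTER_CUBIC))
E
```

```text
(no output)
```

View pics/t1.png

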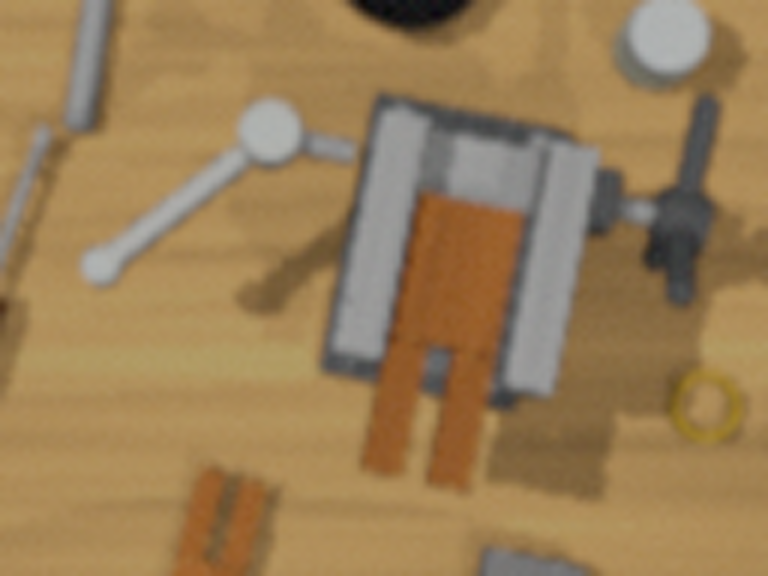

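View pics/s1.png

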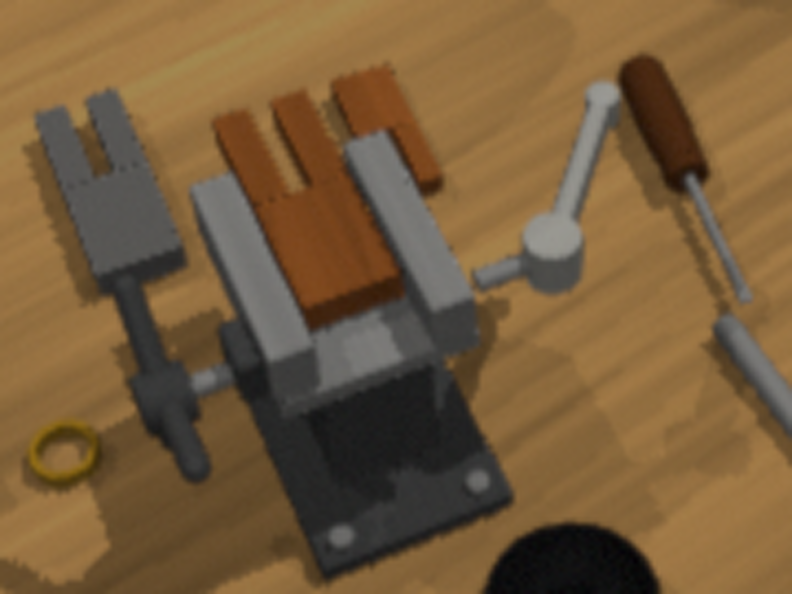

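```bash
cat > geo.py <<'E'
import numpy as np
def proj(c,P):
    P=np.atleast_2d(P); V=c["view"]; q=P@V[:3,:3].T+V[:3,3]; q=q*[1,-1,-1]
    p=q@c["camera_matrix"].T; return p[:,:2]/p[:,2:]
def v2w(p,P):
    c,s=np.cos(p[2]),np.sin(p[2]); P=np.atleast_2d(P)
    return np.c_[p[0]+c*P[:,0]-s*P[:,1],p[1]+s*P[:,0]+c*P[:,1],P[:,2]]
E
python3 - <<'E'
import numpy as np
from geo import *
from scipy.optimize import least_squares
T=np.load("top0.npz");S=np.load("scene0.npz")
t=lambda x,y:np.array([x,y])/6+[220-.4,145-.4]
s=lambda x,y:np.array([x,y])/4.4+[130-.4,150-.4]
top=[((20,85,122),t(271,130)),((20,-85,121),t(684,212)),((38,43,132),t(388,103)),((-62,43,132),t(332,350)),((38,-57,132),t(598,148)) ]
sc=[((20,-85,108),s(165,395)),((20,85,122),s(552,240)),((38,43,132),s(425,325)),((65,-45,5),s(325,577)) ,((65,45,5),s(510,497))]
def res(p):
    r=[]
    for c,L in((T,top),(S,sc)):
        r+= [proj(c,v2w(p,np.array(a)/1e3))[0]-b for a,b in L]
    return np.array(r)
f=least_squares(lambda p:res(p).ravel(),[.5,0,0],loss="soft_l1")
p=f.x;print(p,np.round(res(p),1)); np.save("vice.npy",p)
# lever
def lres(q):
    a=0.5-q[0]+np.pi  # dir: -x rotated outward(+y)
    d=np.array([-np.cos(.5-0+q[0]),np.sin(.5+q[0])])*87
    P=np.array([[20+d[0],85+d[1],112]])/1e3
    return np.r_[(proj(T,v2w(p,P))-t(101,265)).ravel(),(proj(S,v2w(p,P))-s(602,97)).ravel()]
f=least_squares(lres,[.1]);print("lever",f.x,lres(f.x))
for a in range(0,120,10):
    aa=np.radians([a,a+120,a+240]);P=np.c_[20+52*np.sin(aa),-85+0*aa,108+52*np.cos(aa)]/1e3
    print(a,((proj(S,v2w(p,P))-[130-.4,150-.4])*4.4).round(0).tolist(),((proj(T,v2w(p,P))-[220-.4,145-.4])*6).round(0).tolist())
print(v2w(p,np.array([[20,-85,108],[20,85,108]])/1e3))
E
```

```text
[ 0.53875484 -0.07277373 -0.21026938] [[ 0.3 -0.1]
 [ 0.8  1.2]
 [-0.3  0.2]
 [ 0.2 -0.1]
 [ 5.9  1.5]
 [-0.   0.6]
 [ 0.4 -1.1]
 [11.8 -8.9]
 [-0.3  0.6]
 [ 1.3  1.4]]
lever [0.18258192] [0.64005039 0.22685247 0.24636596 1.24109076]
0 [[143.0, 320.0], [209.0, 521.0], [143.0, 352.0]] [[708.0, 207.0], [692.0, 126.0], [649.0, 336.0]]
10 [[150.0, 339.0], [208.0, 521.0], [137.0, 333.0]] [[713.0, 185.0], [686.0, 141.0], [651.0, 343.0]]
20 [[158.0, 360.0], [205.0, 516.0], [132.0, 317.0]] [[716.0, 163.0], [680.0, 158.0], [653.0, 348.0]]
30 [[166.0, 382.0], [201.0, 508.0], [127.0, 302.0]] [[718.0, 144.0], [674.0, 176.0], [657.0, 348.0]]
40 [[175.0, 405.0], [196.0, 498.0], [124.0, 291.0]] [[719.0, 128.0], [669.0, 196.0], [662.0, 345.0]]
50 [[182.0, 428.0], [191.0, 484.0], [122.0, 282.0]] [[719.0, 115.0], [664.0, 216.0], [667.0, 338.0]]
60 [[190.0, 450.0], [185.0, 468.0], [121.0, 276.0]] [[717.0, 105.0], [659.0, 237.0], [672.0, 327.0]]
70 [[196.0, 469.0], [178.0, 450.0], [122.0, 274.0]] [[715.0, 99.0], [655.0, 257.0], [679.0, 313.0]]
80 [[201.0, 487.0], [171.0, 431.0], [123.0, 276.0]] [[712.0, 97.0], [652.0, 277.0], [685.0, 295.0]]
90 [[205.0, 501.0], [163.0, 411.0], [127.0, 281.0]] [[708.0, 99.0], [650.0, 295.0], [691.0, 275.0]]
100 [[208.0, 512.0], [156.0, 391.0], [131.0, 291.0]] [[703.0, 105.0], [649.0, 311.0], [698.0, 253.0]]
110 [[209.0, 518.0], [149.0, 371.0], [136.0, 304.0]] [[697.0, 114.0], [648.0, 325.0], [703.0, 231.0]]
[[ 0.54057285 -0.16007605  0.108     ]
 [ 0.57605582  0.00617965  0.108     ]]
```

```bash
cat > go.py <<'E'
# usage: go.py x y z (vice mm, fingertip height) -> linear units ; state
import sys,numpy as np
from bench import manip
p=np.load("vice.npy"); s=manip.read_state(); R=s["tcp_rot"]; e=s["ee_pos"]
c,sn=np.cos(p[2]),np.sin(p[2]); M=np.array([[c,-sn,0],[sn,c,0],[0,0,1]])
o=np.array([p[0],p[1],0]); v=M.T@(e-o)
ty=M.T@R[:,1]
te=manip.tip_extent*1e3
print("t",round(s["time_s"],2),"tcp_v",(v*1e3).round(1),"tipz",round(v[2]*1e3-te,1),"te",te,"toolY ang in vice",round(np.degrees(np.arctan2(ty[1],ty[0])),1),"w",round(s["grip_width"]*1e3,1))
print("F_v",(M.T@s["ft_force"]).round(1),"T_v",(M.T@s["ft_torque"]).round(2),"j6",s["joint_pos"][5].round(0))
a=list(map(float,sys.argv[1:]))
for i in range(0,len(a),3):
    t=o+M@(np.array([a[i],a[i+1],a[i+2]+te])/1e3); print(a[i:i+3],"lin",(R.T@(t-e)/.04).round(2))
E
python3 go.py -50 -85 230
```

```text
t 0.1 tcp_v [-454.   551.8  247.3] tipz 230.3 te 17.0 toolY ang in vice 81.5 w 85.3
F_v [-0.6  0.2 -0.3] T_v [-0.01 -0.01 -0.03] j6 -5.0
[-50.0, -85.0, 230.0] lin [-12.33 -14.26   0.03]
```

```bash
python3 -m handwheel '[{"fingers":0,"linear":[-0.6,-0.7,0],"spin":-0.2},{"fingers":0,"linear":[-1.2,-1.4,0],"spin":-0.4},{"fingers":0,"linear":[-1.8,-2.1,0],"spin":-0.6},{"fingers":0,"linear":[-2.4,-2.8,0],"spin":-0.8},{"fingers":0,"linear":[-3,-3.5,0],"spin":-1},{"fingers":0,"linear":[-3.6,-4.2,0],"spin":-1.2},{"fingers":0,"linear":[-4.2,-4.9,0],"spin":-1.4},{"fingers":0,"linear":[-4.8,-5.6,0],"spin":-1.4}]'; python3 go.py -50 -85 230
```

```text
time_s: 0.77
ee_pos: [0.3115, 0.2832, 0.2479]
tcp_rot: [[-0.978, 0.208, -0.0], [0.208, 0.978, -0.0], [0.0, -0.0, -1.0]]
ft_force: [1.4, 0.2, 0.5]
grip_width: 0.0001
finger_force: 0.0
t 0.77 tcp_v [-296.6  300.7  247.9] tipz 230.9 te 17.0 toolY ang in vice 90.1 w 0.1
F_v [1.3 0.5 0.5] T_v [ 0.03 -0.02 -0.03] j6 -43.0
[-50.0, -85.0, 230.0] lin [-6.16 -9.65  0.02]
```

```bash
python3 -m handwheel '[{"fingers":0,"linear":[-0.5,-0.8,0],"spin":0},{"fingers":0,"linear":[-1,-1.6,0],"spin":0},{"fingers":0,"linear":[-1.5,-2.4,0],"spin":0},{"fingers":0,"linear":[-2,-3.2,0],"spin":0},{"fingers":0,"linear":[-2.5,-4,0],"spin":0},{"fingers":0,"linear":[-3,-4.8,0],"spin":0},{"fingers":0,"linear":[-3.4,-5.5,0],"spin":0},{"fingers":0,"linear":[-3.6,-6,0],"spin":0}]'; python3 go.py -48 -85 132
```

```text
time_s: 1.43
ee_pos: [0.4024, 0.0173, 0.248]
tcp_rot: [[-0.977, 0.211, -0.0], [0.211, 0.977, -0.001], [-0.0, -0.001, -1.0]]
ft_force: [1.4, 0.6, 0.1]
grip_width: -0.0
finger_force: 0.0
t 1.43 tcp_v [-152.2   59.7  248. ] tipz 231.0 te 17.0 toolY ang in vice 89.8 w -0.0
F_v [1.2 0.9 0.1] T_v [0.07 0.03 0.03] j6 -83.0
[-48.0, -85.0, 132.0] lin [-2.62 -3.61  2.48]
```

```bash
python3 -m handwheel '[{"fingers":0,"linear":[-0.5,-0.8,0],"spin":0},{"fingers":0,"linear":[-1,-1.6,0],"spin":0},{"fingers":0,"linear":[-1.5,-2.4,0],"spin":0},{"fingers":0,"linear":[-2,-3.2,0.3],"spin":0},{"fingers":0,"linear":[-2.5,-3.6,1],"spin":0},{"fingers":0,"linear":[-2.6,-3.6,1.6],"spin":0},{"fingers":0,"linear":[-2.6,-3.6,2],"spin":0},{"fingers":0,"linear":[-2.6,-3.6,2],"spin":0}]'; python3 go.py -48 -85 132; python3 - <<'E'
from bench import manip
import cv2
a=manip.capture("scene")["pixels"][120:285,110:310]
cv2.imwrite("pics/s2.png",cv2.resize(a,None,fx=3.6,fy=3.6,interpolation=cv2.INTER_CUBIC))
E
```

```text
time_s: 2.1
ee_pos: [0.4707, -0.1419, 0.1633]
tcp_rot: [[-0.978, 0.211, -0.008], [0.211, 0.978, 0.003], [0.008, 0.002, -1.0]]
ft_force: [-1.1, 0.6, -0.6]
grip_width: -0.0
finger_force: 0.0
t 2.1 tcp_v [-52.1 -81.8 163.3] tipz 146.3 te 17.0 toolY ang in vice 89.9 w -0.0
F_v [-1.2  0.4 -0.6] T_v [ 0.04  0.02 -0.01] j6 -101.0
[-48.0, -85.0, 132.0] lin [-0.11 -0.08  0.36]
```

View pics/s2.png

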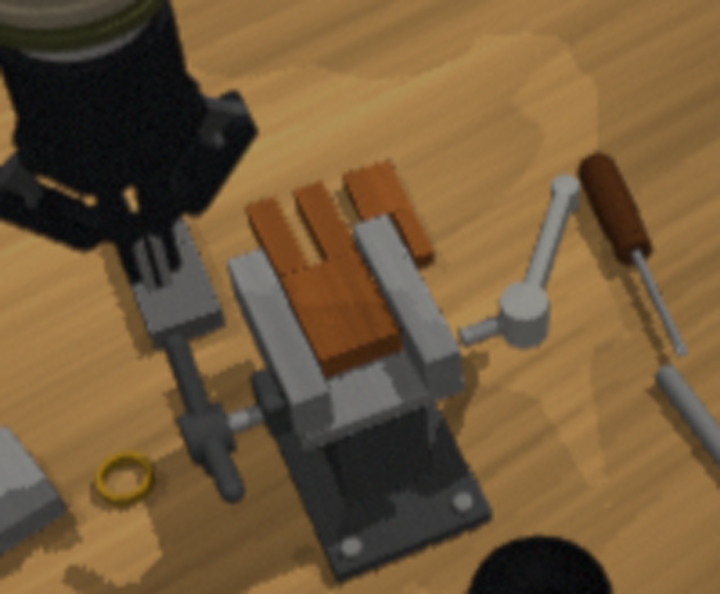

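```bash
python3 -m handwheel '[{"fingers":0,"linear":[0,-0.05,0.2],"spin":0},{"fingers":0,"linear":[-0.05,-0.05,0.35],"spin":0},{"fingers":0,"linear":[-0.15,-0.05,0.35],"spin":0},{"fingers":0,"linear":[-0.25,-0.05,0.35],"spin":0},{"fingers":0,"linear":[-0.35,-0.05,0.35],"spin":0},{"fingers":0,"linear":[-0.45,-0.05,0.35],"spin":0},{"fingers":0,"linear":[-0.53,-0.05,0.35],"spin":0},{"fingers":0,"linear":[-0.6,-0.05,0.35],"spin":0}]'; python3 go.py
```

```text
time_s: 2.82
ee_pos: [0.4951, -0.1492, 0.1546]
tcp_rot: [[-0.978, 0.209, -0.005], [0.209, 0.978, 0.001], [0.005, -0.0, -1.0]]
ft_force: [-22.6, 4.2, 16.9]
grip_width: 0.0001
finger_force: 12.1
t 2.82 tcp_v [-26.7 -83.8 154.6] tipz 137.6 te 17.0 toolY ang in vice 90.0 w 0.1
F_v [-23.   -0.6  16.9] T_v [-0.08  3.77 -0.03] j6 -100.0
```

```bash
python3 -m handwheel '[{"fingers":0,"linear":[0.25,0,0],"spin":0},{"fingers":0,"linear":[0.5,0,0],"spin":0},{"fingers":0,"linear":[0.5,0,0.15],"spin":0},{"fingers":0,"linear":[0.5,0,0.3],"spin":0},{"fingers":0,"linear":[0.5,0,0.4],"spin":0},{"fingers":0,"linear":[0.4,0,0.4],"spin":0},{"fingers":0,"linear":[0.35,0,0.4],"spin":0},{"fingers":0,"linear":[0.35,0,0.4],"spin":0}]'; python3 go.py
```

```text
time_s: 3.48
ee_pos: [0.4836, -0.1467, 0.1384]
tcp_rot: [[-0.978, 0.21, 0.0], [0.21, 0.978, -0.0], [-0.0, -0.0, -1.0]]
ft_force: [-0.4, -0.8, 0.0]
grip_width: -0.0004
finger_force: 0.0
t 3.48 tcp_v [-38.5 -83.9 138.4] tipz 121.4 te 17.0 toolY ang in vice 89.9 w -0.4
F_v [-0.2 -0.8  0. ] T_v [ 0.05 -0.01 -0.02] j6 -101.0
```

```bash
python3 -m handwheel '[{"fingers":0,"linear":[-0.05,0,0],"spin":0},{"fingers":0,"linear":[-0.1,0,0],"spin":0},{"fingers":0,"linear":[-0.15,0,0],"spin":0},{"fingers":0,"linear":[-0.2,0,0],"spin":0},{"fingers":0,"linear":[-0.25,0,0],"spin":0},{"fingers":0,"linear":[-0.3,0,0],"spin":0},{"fingers":0,"linear":[-0.35,0,0],"spin":0},{"fingers":0,"linear":[-0.4,0,0],"spin":0}]'; python3 go.py
```

```text
time_s: 4.15
ee_pos: [0.4949, -0.1492, 0.1378]
tcp_rot: [[-0.978, 0.21, -0.009], [0.21, 0.978, 0.002], [0.01, 0.0, -1.0]]
ft_force: [-30.4, 5.6, 20.8]
grip_width: -0.0002
finger_force: 15.9
t 4.15 tcp_v [-27.  -83.9 137.8] tipz 120.8 te 17.0 toolY ang in vice 90.0 w -0.2
F_v [-30.9  -0.9  20.8] T_v [-0.12  4.59  0.01] j6 -100.0
```

```bash
python3 -m handwheel '[{"fingers":0,"linear":[0.14,0,0],"spin":0},{"fingers":0,"linear":[0.08,0,-0.05],"spin":0},{"fingers":0,"linear":[0.02,0,-0.1],"spin":0},{"fingers":0,"linear":[-0.05,0,-0.15],"spin":0},{"fingers":0,"linear":[-0.12,0,-0.2],"spin":0},{"fingers":0,"linear":[-0.19,0,-0.25],"spin":0},{"fingers":0,"linear":[-0.26,0,-0.29],"spin":0},{"fingers":0,"linear":[-0.26,0,-0.29],"spin":0}]'; python3 go.py
```

```text
time_s: 4.82
ee_pos: [0.506, -0.1515, 0.1504]
tcp_rot: [[-0.978, 0.21, -0.008], [0.21, 0.978, 0.002], [0.008, 0.0, -1.0]]
ft_force: [-23.5, 5.5, 18.1]
grip_width: 0.0001
finger_force: 12.6
t 4.82 tcp_v [-15.6 -83.8 150.4] tipz 133.4 te 17.0 toolY ang in vice 89.9 w 0.1
F_v [-24.1   0.5  18.1] T_v [ 0.04  3.67 -0.01] j6 -100.0
```

```bash
python3 - <<'E'
from bench import manip
import cv2
a=manip.capture("scene")["pixels"][150:270,110:230]
b=manip.capture("top")["pixels"][130:230,270:370]
a=cv2.resize(a,(560,560),interpolation=cv2.INTER_CUBIC);b=cv2.resize(b,(240,240),interpolation=cv2.INTER_CUBIC)
b=cv2.copyMakeBorder(b,0,320,0,0,cv2.BORDER_CONSTANT)
cv2.imwrite("pics/s3.png",cv2.hconcat([a,b]))
E
```

```text
(no output)
```

View pics/s3.png

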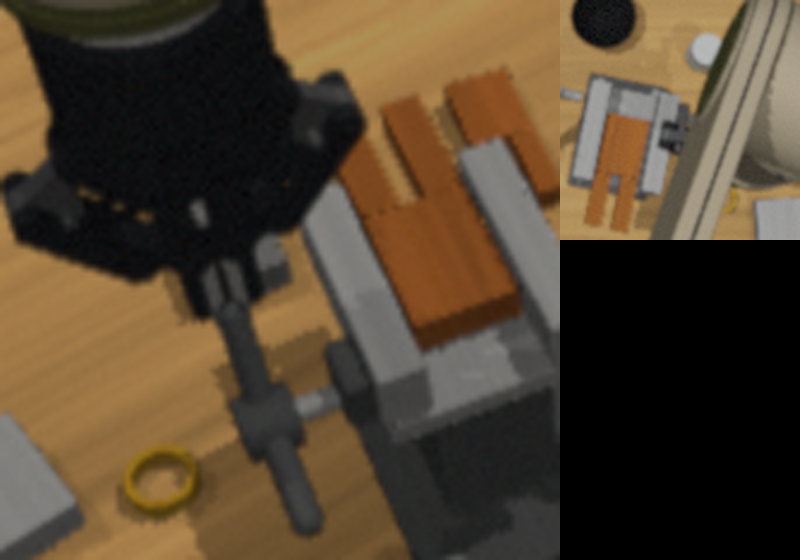

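```bash
python3 -m handwheel '[{"fingers":0,"linear":[0.2,0,0],"spin":0},{"fingers":0,"linear":[0.3,0,-0.3],"spin":0},{"fingers":0,"linear":[0.2,0,-1.0],"spin":0},{"fingers":0,"linear":[-0.5,-0.03,-1.3],"spin":0},{"fingers":0,"linear":[-1.2,-0.03,-1.3],"spin":0},{"fingers":0,"linear":[-1.8,-0.03,-1.0],"spin":0},{"fingers":0,"linear":[-2.05,-0.03,-0.4],"spin":0},{"fingers":0,"linear":[-2.05,-0.03,-0.2],"spin":0}]'; python3 go.py 64 -85 122
```

```text
time_s: 5.58
ee_pos: [0.5899, -0.1706, 0.1561]
tcp_rot: [[-0.978, 0.209, -0.0], [0.209, 0.978, 0.0], [0.0, 0.0, -1.0]]
ft_force: [-1.1, 0.1, -1.0]
grip_width: -0.0002
finger_force: 0.0
t 5.58 tcp_v [ 70.5 -85.  156.1] tipz 139.1 te 17.0 toolY ang in vice 90.0 w -0.2
F_v [-1.1 -0.2 -1. ] T_v [0.03 0.02 0.04] j6 -99.0
[64.0, -85.0, 122.0] lin [ 0.16 -0.    0.43]
```

```bash
python3 -m handwheel '[{"fingers":0,"linear":[0.1,0,0.12],"spin":0},{"fingers":0,"linear":[0.2,0,0.22],"spin":0},{"fingers":0,"linear":[0.2,0,0.27],"spin":0},{"fingers":0,"linear":[0.2,0,0.32],"spin":0},{"fingers":0,"linear":[0.2,0,0.37],"spin":0},{"fingers":0,"linear":[0.2,0,0.42],"spin":0},{"fingers":0,"linear":[0.2,0,0.47],"spin":0},{"fingers":0,"linear":[0.2,0,0.52],"spin":0}]'; python3 go.py
```

```text
time_s: 6.25
ee_pos: [0.5809, -0.1688, 0.1374]
tcp_rot: [[-0.978, 0.21, 0.001], [0.21, 0.978, -0.0], [-0.001, -0.0, -1.0]]
ft_force: [0.3, 0.1, -0.5]
grip_width: -0.0001
finger_force: 0.0
t 6.25 tcp_v [ 61.3 -85.1 137.4] tipz 120.4 te 17.0 toolY ang in vice 89.9 w -0.1
F_v [ 0.2  0.1 -0.5] T_v [-0.02  0.03 -0.01] j6 -99.0
```

```bash
python3 -m handwheel '[{"fingers":0,"linear":[0,0,0.05],"spin":0},{"fingers":0,"linear":[0,0,0.1],"spin":0},{"fingers":0,"linear":[0,0,0.15],"spin":0},{"fingers":0,"linear":[0,0,0.2],"spin":0},{"fingers":0,"linear":[0,0,0.25],"spin":0},{"fingers":0,"linear":[0,0,0.3],"spin":0},{"fingers":0,"linear":[0,0,0.35],"spin":0},{"fingers":0,"linear":[0,0,0.35],"spin":0}]'; python3 go.py
```

```text
time_s: 6.92
ee_pos: [0.5813, -0.1689, 0.1248]
tcp_rot: [[-0.978, 0.21, 0.001], [0.21, 0.978, -0.0], [-0.001, -0.0, -1.0]]
ft_force: [-4.8, 1.7, 11.7]
grip_width: -0.0
finger_force: 5.6
t 6.92 tcp_v [ 61.7 -85.1 124.8] tipz 107.8 te 17.0 toolY ang in vice 90.0 w -0.0
F_v [-5.1  0.6 11.7] T_v [ 0.16  0.97 -0.05] j6 -99.0
```

```bash
python3 -m handwheel '[{"fingers":0,"linear":[0.02,0,0.07],"spin":0},{"fingers":0,"linear":[0.04,0,0.14],"spin":0},{"fingers":0,"linear":[0.05,0,0.21],"spin":0},{"fingers":0,"linear":[0.06,0,0.28],"spin":0},{"fingers":0,"linear":[0.07,0,0.35],"spin":0},{"fingers":0,"linear":[0.08,0,0.41],"spin":0},{"fingers":0,"linear":[0.1,0,0.47],"spin":0},{"fingers":0,"linear":[0.1,0,0.5],"spin":0}]'; python3 go.py
```

```text
time_s: 7.58
ee_pos: [0.5798, -0.1688, 0.1067]
tcp_rot: [[-0.978, 0.21, 0.007], [0.21, 0.978, -0.002], [-0.007, -0.001, -1.0]]
ft_force: [3.5, 0.2, 15.4]
grip_width: -0.0
finger_force: 7.0
t 7.58 tcp_v [ 60.2 -85.4 106.7] tipz 89.7 te 17.0 toolY ang in vice 89.9 w -0.0
F_v [ 3.4  1.  15.4] T_v [ 0.15 -0.54 -0.02] j6 -99.0
```

```bash
python3 -m handwheel '[{"fingers":0,"linear":[-0.1,0,-0.8],"spin":0},{"fingers":0,"linear":[-0.1,0,-1.7],"spin":0},{"fingers":0,"linear":[0,0,-2.3],"spin":0},{"fingers":0,"linear":[0.8,0,-2.3],"spin":0},{"fingers":0,"linear":[1.6,0,-2.3],"spin":0},{"fingers":0,"linear":[2.2,0,-2.1],"spin":0},{"fingers":0,"linear":[2.4,0,-1.4],"spin":0},{"fingers":0,"linear":[2.4,0,-1.25],"spin":0}]'; python3 go.py
```

```text
time_s: 8.25
ee_pos: [0.4799, -0.1468, 0.1497]
tcp_rot: [[-0.978, 0.21, -0.004], [0.21, 0.978, 0.002], [0.004, 0.001, -1.0]]
ft_force: [-0.2, 0.6, -1.5]
grip_width: -0.0002
finger_force: 0.0
t 8.25 tcp_v [-42.1 -84.6 149.7] tipz 132.7 te 17.0 toolY ang in vice 89.9 w -0.2
F_v [-0.3  0.6 -1.5] T_v [ 0.05  0.06 -0.  ] j6 -101.0
```

```bash
python3 -m handwheel '[{"fingers":0,"linear":[-0.3,0,0],"spin":0},{"fingers":0,"linear":[-0.6,0,0],"spin":0},{"fingers":0,"linear":[-0.7,0,0],"spin":0},{"fingers":0,"linear":[-0.76,0,0],"spin":0},{"fingers":0,"linear":[-0.82,0,0],"spin":0},{"fingers":0,"linear":[-0.88,0,0],"spin":0},{"fingers":0,"linear":[-0.94,0,0],"spin":0},{"fingers":0,"linear":[-1.0,0,0],"spin":0}]'; python3 -m handwheel '[{"fingers":0,"linear":[-0.06,0,0],"spin":0},{"fingers":0,"linear":[-0.12,0,0],"spin":0},{"fingers":0,"linear":[-0.18,0,0],"spin":0},{"fingers":0,"linear":[-0.24,0,0],"spin":0},{"fingers":0,"linear":[-0.3,0,0],"spin":0},{"fingers":0,"linear":[-0.36,0,0],"spin":0},{"fingers":0,"linear":[-0.36,0,0],"spin":0},{"fingers":0,"linear":[-0.36,0,0],"spin":0}]'; python3 go.py
```

```text
time_s: 8.92
ee_pos: [0.5222, -0.1562, 0.1531]
tcp_rot: [[-0.978, 0.21, -0.0], [0.21, 0.978, 0.0], [0.0, -0.0, -1.0]]
ft_force: [-0.6, 0.2, 0.1]
grip_width: -0.0002
finger_force: 0.0
time_s: 9.58
ee_pos: [0.534, -0.1587, 0.1526]
tcp_rot: [[-0.978, 0.21, -0.006], [0.21, 0.978, 0.001], [0.006, 0.0, -1.0]]
ft_force: [-13.1, 3.2, 7.9]
grip_width: -0.0002
finger_force: 7.4
t 9.58 tcp_v [ 13.2 -85.  152.6] tipz 135.6 te 17.0 toolY ang in vice 89.9 w -0.2
F_v [-13.5   0.4   7.9] T_v [ 0.05  2.17 -0.01] j6 -100.0
```

```bash
python3 -m handwheel '[{"fingers":0,"linear":[0.12,0,0],"spin":0},{"fingers":0,"linear":[0.12,0,-0.2],"spin":0},{"fingers":0,"linear":[0,0,-0.2],"spin":0},{"fingers":0,"linear":[-0.07,0,-0.19],"spin":0},{"fingers":0,"linear":[-0.14,0,-0.18],"spin":0},{"fingers":0,"linear":[-0.22,0,-0.16],"spin":0},{"fingers":0,"linear":[-0.3,0,-0.14],"spin":0},{"fingers":0,"linear":[-0.38,0,-0.12],"spin":0}]'; python3 go.py; python3 - <<'E'
from bench import manip
import cv2
a=manip.capture("scene")["pixels"][140:280,120:260]
cv2.imwrite("pics/s4.png",cv2.resize(a,None,fx=4.2,fy=4.2,interpolation=cv2.INTER_CUBIC))
E
```

```text
time_s: 10.25
ee_pos: [0.5499, -0.1621, 0.1578]
tcp_rot: [[-0.978, 0.21, -0.004], [0.21, 0.978, 0.001], [0.004, 0.0, -1.0]]
ft_force: [-12.1, 2.7, 4.6]
grip_width: -0.0002
finger_force: 6.4
t 10.25 tcp_v [ 29.6 -85.  157.8] tipz 140.8 te 17.0 toolY ang in vice 89.9 w -0.2
F_v [-12.4   0.1   4.6] T_v [0.01 2.1  0.04] j6 -99.0
```

View pics/s4.png

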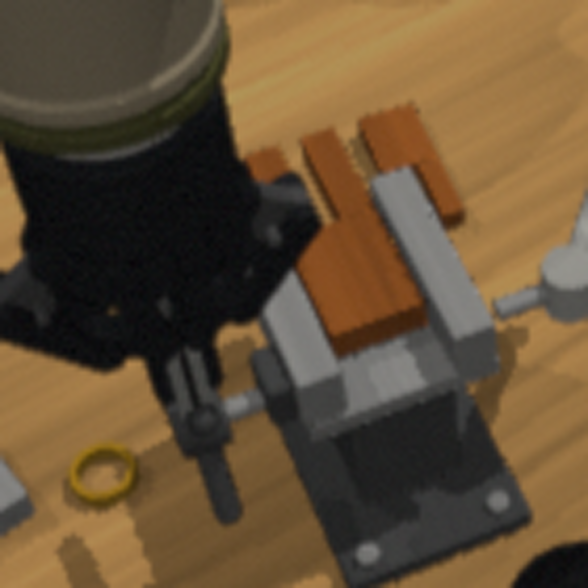

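```bash
python3 -m handwheel '[{"fingers":0,"linear":[0.2,0,-0.3],"spin":0},{"fingers":0,"linear":[0.3,0,-1.1],"spin":0},{"fingers":0,"linear":[0.7,0.5,-1.3],"spin":0},{"fingers":0,"linear":[1.1,1.3,-1.3],"spin":0},{"fingers":0,"linear":[1.5,2.1,-1.3],"spin":0},{"fingers":0,"linear":[1.9,2.9,-1.3],"spin":0},{"fingers":0,"linear":[2.1,3.8,-1.3],"spin":0},{"fingers":0,"linear":[2.2,4.7,-1.3],"spin":0}]'; python3 go.py -59 104 101
```

```text
time_s: 10.97
ee_pos: [0.5045, 0.0414, 0.2109]
tcp_rot: [[-0.978, 0.21, 0.002], [0.21, 0.978, 0.0], [-0.002, 0.001, -1.0]]
ft_force: [0.7, -0.2, 0.7]
grip_width: -0.0
finger_force: 0.0
t 10.97 tcp_v [-57.3 104.6 210.9] tipz 193.9 te 17.0 toolY ang in vice 89.9 w -0.0
F_v [ 0.7 -0.1  0.7] T_v [-0.01  0.02  0.  ] j6 -79.0
[-59.0, 104.0, 101.0] lin [ 0.05 -0.02  2.32]
```

```bash
python3 -m handwheel '[{"fingers":0,"linear":[0,0,0.8],"spin":0},{"fingers":0,"linear":[0,0,1.6],"spin":0},{"fingers":0,"linear":[0,0,2.1],"spin":0},{"fingers":0,"linear":[0,0,2.32],"spin":0},{"fingers":0,"linear":[-0.04,0.05,2.32],"spin":0},{"fingers":0,"linear":[-0.08,0.1,2.32],"spin":0},{"fingers":0,"linear":[-0.12,0.15,2.32],"spin":0},{"fingers":0,"linear":[-0.16,0.2,2.32],"spin":0}]';  python3 go.py; python3 -m handwheel '[{"fingers":0,"linear":[-0.04,0.05,0],"spin":0},{"fingers":0,"linear":[-0.08,0.1,0],"spin":0},{"fingers":0,"linear":[-0.12,0.14,0],"spin":0},{"fingers":0,"linear":[-0.16,0.18,0],"spin":0},{"fingers":0,"linear":[-0.2,0.22,0],"spin":0},{"fingers":0,"linear":[-0.24,0.25,0],"spin":0},{"fingers":0,"linear":[-0.28,0.28,0],"spin":0},{"fingers":0,"linear":[-0.28,0.28,0],"spin":0}]'; python3 go.py
```

```text
time_s: 11.63
ee_pos: [0.5143, 0.0464, 0.1193]
tcp_rot: [[-0.978, 0.21, 0.004], [0.21, 0.978, 0.0], [-0.004, 0.001, -1.0]]
ft_force: [-0.7, -0.6, 0.2]
grip_width: -0.0
finger_force: 0.0
t 11.63 tcp_v [-48.8 111.4 119.3] tipz 102.3 te 17.0 toolY ang in vice 89.9 w -0.0
F_v [-0.6 -0.7  0.2] T_v [ 0.02 -0.01 -0.03] j6 -78.0
time_s: 12.3
ee_pos: [0.525, 0.055, 0.1172]
tcp_rot: [[-0.978, 0.21, -0.002], [0.21, 0.978, -0.0], [0.002, -0.001, -1.0]]
ft_force: [-4.1, -0.8, 4.8]
grip_width: -0.0002
finger_force: 2.6
t 12.3 tcp_v [-40.1 122.1 117.2] tipz 100.2 te 17.0 toolY ang in vice 90.0 w -0.2
F_v [-3.9 -1.7  4.8] T_v [-0.29  0.76  0.04] j6 -77.0
```

```bash
cat > lev.py <<'E'
import sys,numpy as np
from bench import manip
p=np.load("vice.npy"); s=manip.read_state(); e=s["ee_pos"]; c,sn=np.cos(p[2]),np.sin(p[2])
M=np.array([[c,-sn],[sn,c]]); v=M.T@(e[:2]-p[:2])*1e3; F=M.T@s["ft_force"][:2]; H=np.array([11,14.5]); P=np.array([20,85.])
sg=float(sys.argv[1]) # +1 corner (+x,+y), -1 corner (+x,-y)
q=v+H*[1,sg]-P; r=np.hypot(*q); a=np.arctan2(q[1],-q[0])  # polar phi of corner
phi=a+np.arcsin(5/r)
t=np.array([np.sin(phi),np.cos(phi)]); 
print("t",round(s["time_s"],2),"ctr",v.round(1),"z",round(e[2]*1e3-17,1),"r",round(r,1),"theta",round(phi-.5,3),"Fv",F.round(1),"Fz",s["ft_force"][2].round(1),"Fn",round(-F@t,1),"torque about pivot",round(-(q[0]*F[1]-q[1]*F[0])/1e3*-1,3))
rr=float(sys.argv[2])
for th in map(float,sys.argv[3:]):
    f=th+.5; Q=P+np.sqrt(rr**2-25)*np.array([-np.cos(f),np.sin(f)])-5*np.array([np.sin(f),np.cos(f)]); d=(Q-H*[1,sg]-v)/40
    print(th,"lin",(-d[0]).round(3),d[1].round(3))
E
python3 lev.py 1 72 .45 .52 .6 .67 .75 .82 .9 1.0 1.07
```

```text
t 12.3 ctr [-40.1 122.1] z 100.2 r 71.2 theta 0.381 Fv [-3.9 -1.7] Fz 4.8 Fn 4.0 torque about pivot 0.282
0.45 lin -0.081 0.097
0.52 lin -0.181 0.174
0.6 lin -0.302 0.253
0.67 lin -0.412 0.314
0.75 lin -0.543 0.374
0.82 lin -0.661 0.418
0.9 lin -0.799 0.458
1.0 lin -0.976 0.492
1.07 lin -1.101 0.505
```

```bash
python3 -m handwheel '[{"fingers":0,"linear":[-0.08,0.1,0],"spin":0},{"fingers":0,"linear":[-0.18,0.17,-0.02],"spin":0},{"fingers":0,"linear":[-0.27,0.23,-0.03],"spin":0},{"fingers":0,"linear":[-0.36,0.28,-0.03],"spin":0},{"fingers":0,"linear":[-0.45,0.33,-0.03],"spin":0},{"fingers":0,"linear":[-0.54,0.37,-0.03],"spin":0},{"fingers":0,"linear":[-0.63,0.41,-0.03],"spin":0},{"fingers":0,"linear":[-0.7,0.43,-0.03],"spin":0}]'; python3 lev.py 1 72 .9 1 1.07
```

```text
time_s: 12.97
ee_pos: [0.5551, 0.0668, 0.1176]
tcp_rot: [[-0.978, 0.209, -0.004], [0.209, 0.978, 0.001], [0.004, 0.0, -1.0]]
ft_force: [-7.1, 4.3, 2.3]
grip_width: 0.0002
finger_force: 3.8
t 12.97 ctr [-13.1 139.9] z 100.6 r 72.9 theta 0.831 Fv [-7.8  2.7] Fz 2.3 Fn 7.0 torque about pivot 0.484
0.9 lin -0.125 0.013
1.0 lin -0.301 0.047
1.07 lin -0.427 0.06
```

```bash
python3 -m handwheel '[{"fingers":0,"linear":[-0.06,0.02,0],"spin":0},{"fingers":0,"linear":[-0.12,0.04,0],"spin":0},{"fingers":0,"linear":[-0.18,0.05,0],"spin":0},{"fingers":0,"linear":[-0.24,0.06,0],"spin":0},{"fingers":0,"linear":[-0.3,0.07,0],"spin":0},{"fingers":0,"linear":[-0.36,0.08,0],"spin":0},{"fingers":0,"linear":[-0.42,0.08,0],"spin":0},{"fingers":0,"linear":[-0.47,0.08,0],"spin":0}]'; python3 lev.py 1 72 1.2 1.3 1.4
```

```text
time_s: 13.63
ee_pos: [0.5741, 0.0666, 0.1176]
tcp_rot: [[-0.978, 0.209, -0.004], [0.209, 0.978, 0.002], [0.004, 0.001, -1.0]]
ft_force: [-7.7, 5.8, 2.5]
grip_width: -0.0003
finger_force: 4.5
t 13.63 ctr [  5.5 143.7] z 100.6 r 73.3 theta 1.091 Fv [-8.7  4.1] Fz 2.5 Fn 8.8 torque about pivot 0.624
1.2 lin -0.195 -0.033
1.3 lin -0.374 -0.052
1.4 lin -0.55 -0.09
```

```bash
cat > lev.py <<'E'
import sys,numpy as np
from bench import manip
# args: corner(+1 outer/-1 inner) r  then triples? pairs theta:spin_deg_abs
p=np.load("vice.npy"); s=manip.read_state(); e=s["ee_pos"]; c,sn=np.cos(p[2]),np.sin(p[2])
M=np.array([[c,-sn],[sn,c]]); v=M.T@(e[:2]-p[:2])*1e3; F=M.T@s["ft_force"][:2]; P=np.array([20,85.])
R=M.T@s["tcp_rot"][:2,:2]; yw=np.arctan2(R[0,1],R[1,1]) # cw yaw
sg=float(sys.argv[1])
def H(y): return np.array([[np.cos(y),np.sin(y)],[-np.sin(y),np.cos(y)]])@np.array([11,14.5*sg])
q=v+H(yw)-P; r=np.hypot(*q); phi=np.arctan2(q[1],-q[0])+np.arcsin(5/r)
t=np.array([np.sin(phi),np.cos(phi)])
print("t",round(s["time_s"],2),"ctr",v.round(1),"z",round(e[2]*1e3-17,1),"yaw",round(np.degrees(yw),1),"r",round(r,1),"theta",round(phi-.5,3),"Fv",F.round(1),"Fz",s["ft_force"][2].round(1),"Fn",round(-F@t,1),"torque",round((q[0]*F[1]-q[1]*F[0])/1e3,3),"j6",s["joint_pos"][5].round(0))
rr=float(sys.argv[2])
for a in sys.argv[3:]:
    th,y=map(float,a.split(":")); f=th+.5; y=np.radians(y)
    Q=P+np.sqrt(rr**2-25)*np.array([-np.cos(f),np.sin(f)])-5*np.array([np.sin(f),np.cos(f)]); d=R.T@(Q-H(y)-v)/40
    print(a,"lin",d.round(2),"spin",round(np.degrees(y-yw)/6,2))
E
python3 -m handwheel '[{"fingers":0,"linear":[0.2,0.0,0],"spin":0},{"fingers":0,"linear":[0.2,0.05,0],"spin":1},{"fingers":0,"linear":[0.2,0.1,0],"spin":2},{"fingers":0,"linear":[0.2,0.1,0],"spin":3},{"fingers":0,"linear":[0.2,0.1,0],"spin":4},{"fingers":0,"linear":[0.2,0.1,0],"spin":4},{"fingers":0,"linear":[0.2,0.1,0],"spin":4},{"fingers":0,"linear":[0.2,0.1,0],"spin":4}]'; python3 lev.py 1 73 1.1:26 1.15:28 1.2:30 1.25:32 1.3:34 1.35:36 1.4:38 1.45:40
```

```text
time_s: 14.3
ee_pos: [0.5687, 0.0707, 0.1185]
tcp_rot: [[-0.81, 0.586, 0.0], [0.586, 0.81, -0.0], [-0.0, 0.0, -1.0]]
ft_force: [0.4, 0.7, 0.2]
grip_width: -0.0001
finger_force: 0.0
t 14.3 ctr [ -0.7 146.6] z 101.5 yaw 23.9 r 70.5 theta 1.075 Fv [0.2 0.8] Fz 0.2 Fn -0.2 torque -0.018 j6 -52.0
1.1:26 lin [-0.    0.09] spin 0.36
1.15:28 lin [-0.07  0.14] spin 0.69
1.2:30 lin [-0.15  0.18] spin 1.02
1.25:32 lin [-0.22  0.22] spin 1.36
1.3:34 lin [-0.3   0.26] spin 1.69
1.35:36 lin [-0.38  0.29] spin 2.02
1.4:38 lin [-0.46  0.32] spin 2.36
1.45:40 lin [-0.54  0.34] spin 2.69
```

```bash
python3 -m handwheel '[{"fingers":0,"linear":[-0.03,0.09,0],"spin":0.3},{"fingers":0,"linear":[-0.07,0.12,0],"spin":0.5},{"fingers":0,"linear":[-0.1,0.14,0],"spin":0.7},{"fingers":0,"linear":[-0.14,0.16,0],"spin":0.9},{"fingers":0,"linear":[-0.18,0.18,0],"spin":1.1},{"fingers":0,"linear":[-0.22,0.2,0],"spin":1.2},{"fingers":0,"linear":[-0.25,0.22,0],"spin":1.4},{"fingers":0,"linear":[-0.28,0.24,0],"spin":1.5}]'; python3 lev.py 1 73; python3 -m handwheel '[{"fingers":0,"linear":[-0.04,0.01,0],"spin":0.2},{"fingers":0,"linear":[-0.08,0.03,0],"spin":0.4},{"fingers":0,"linear":[-0.12,0.04,0],"spin":0.6},{"fingers":0,"linear":[-0.16,0.05,0],"spin":0.8},{"fingers":0,"linear":[-0.2,0.05,0],"spin":1},{"fingers":0,"linear":[-0.24,0.05,0],"spin":1.2},{"fingers":0,"linear":[-0.28,0.05,0],"spin":1.4},{"fingers":0,"linear":[-0.32,0.05,0],"spin":1.6}]'; python3 lev.py 1 73 1.5:44 1.6:48 1.7:52 1.8:56
```

```text
time_s: 14.97
ee_pos: [0.5824, 0.0725, 0.1182]
tcp_rot: [[-0.706, 0.708, -0.003], [0.708, 0.706, 0.001], [0.002, -0.001, -1.0]]
ft_force: [-6.1, 2.8, 3.8]
grip_width: -0.0002
finger_force: 3.5
t 14.97 ctr [ 12.4 151.2] z 101.2 yaw 33.0 r 73.0 theta 1.27 Fv [-6.6  1.5] Fz 3.8 Fn 6.8 torque 0.491 j6 -43.0
time_s: 15.63
ee_pos: [0.5932, 0.066, 0.1181]
tcp_rot: [[-0.578, 0.816, -0.002], [0.816, 0.578, 0.003], [0.003, 0.0, -1.0]]
ft_force: [-3.9, 9.1, 2.0]
grip_width: 0.0
finger_force: 4.0
t 15.63 ctr [ 24.2 147.1] z 101.1 yaw 42.6 r 69.0 theta 1.47 Fv [-5.8  8.1] Fz 2.0 Fn 8.4 torque 0.555 j6 -34.0
1.5:44 lin [-0.01  0.12] spin 0.23
1.6:48 lin [-0.16  0.2 ] spin 0.9
1.7:52 lin [-0.31  0.27] spin 1.57
1.8:56 lin [-0.47  0.32] spin 2.23
```

```bash
python3 -m handwheel '[{"fingers":0,"linear":[-0.02,0.06,0],"spin":0.2},{"fingers":0,"linear":[-0.05,0.1,0],"spin":0.4},{"fingers":0,"linear":[-0.08,0.13,0],"spin":0.5},{"fingers":0,"linear":[-0.11,0.15,0],"spin":0.7},{"fingers":0,"linear":[-0.14,0.17,0],"spin":0.8},{"fingers":0,"linear":[-0.17,0.19,0],"spin":1},{"fingers":0,"linear":[-0.2,0.21,0],"spin":1.1},{"fingers":0,"linear":[-0.23,0.22,0],"spin":1.2}]'; python3 lev.py 1 73; python3 -m handwheel '[{"fingers":0,"linear":[-0.03,0.01,0],"spin":0.2},{"fingers":0,"linear":[-0.07,0.03,0],"spin":0.4},{"fingers":0,"linear":[-0.1,0.04,0],"spin":0.5},{"fingers":0,"linear":[-0.13,0.05,0],"spin":0.6},{"fingers":0,"linear":[-0.16,0.06,0],"spin":0.7},{"fingers":0,"linear":[-0.19,0.06,0],"spin":0.8},{"fingers":0,"linear":[-0.22,0.06,0],"spin":0.9},{"fingers":0,"linear":[-0.25,0.06,0],"spin":1}]'; python3 lev.py 1 73 1.5:44 1.6:48 1.7:52 1.8:56
```

```text
time_s: 16.3
ee_pos: [0.6046, 0.0621, 0.1175]
tcp_rot: [[-0.471, 0.882, -0.004], [0.882, 0.472, 0.001], [0.002, -0.004, -1.0]]
ft_force: [-7.2, 2.5, 3.0]
grip_width: 0.0003
finger_force: 3.6
t 16.3 ctr [ 36.3 145.7] z 100.5 yaw 49.8 r 70.6 theta 1.651 Fv [-7.5  0.9] Fz 3.0 Fn 6.8 torque 0.497 j6 -27.0
time_s: 16.97
ee_pos: [0.6124, 0.0557, 0.1177]
tcp_rot: [[-0.377, 0.926, -0.002], [0.926, 0.377, 0.003], [0.003, -0.001, -1.0]]
ft_force: [-1.3, 8.7, -0.9]
grip_width: -0.0
finger_force: 3.9
t 16.97 ctr [ 45.2 141.1] z 100.7 yaw 55.8 r 70.2 theta 1.809 Fv [-3.1  8.2] Fz -0.9 Fn 7.8 torque 0.528 j6 -22.0
1.5:44 lin [ 0.44 -0.23] spin -1.96
1.6:48 lin [ 0.31 -0.12] spin -1.3
1.7:52 lin [ 0.18 -0.02] spin -0.63
1.8:56 lin [0.03 0.07] spin 0.04
```

```bash
cat > ctr.py <<'E'
# args: each "x,y,tipz,yawdeg" in vice frame or "b<theta>,off,r" -> lin/spin from the present pose
import sys,numpy as np
from bench import manip
p=np.load("vice.npy"); s=manip.read_state(); e=s["ee_pos"]; c,sn=np.cos(p[2]),np.sin(p[2])
M=np.array([[c,-sn],[sn,c]]); v=M.T@(e[:2]-p[:2])*1e3; R=M.T@s["tcp_rot"][:2,:2]; yw=np.degrees(np.arctan2(R[0,1],R[1,1])); z=e[2]*1e3-17
print("t",round(s["time_s"],2),"ctr",v.round(1),"tipz",z.round(1),"yaw",yw.round(1),"F_v",(M.T@s["ft_force"][:2]).round(1),s["ft_force"][2].round(1),"j6",s["joint_pos"][5].round())
for a in sys.argv[1:]:
    if a[0]=="b":
        th,o,r=map(float,a[1:].split(",")); f=th+.5; C=np.array([20-r*np.cos(f)+o*np.sin(f),85+r*np.sin(f)+o*np.cos(f)]); y=np.degrees(f)-90; zz=z
    else: x,yy,zz,y=map(float,a.split(",")); C=np.array([x,yy])
    print(a,"lin",(R.T@(C-v)/40).round(2),round((z-zz)/40,2),"spin",round((y-yw)/6,2))
E
python3 ctr.py b1.81,30,66 b1.81,20,66 b1.6,17,66 b1.4,17,66 b1.2,17,66 b1.0,17,66 b0.8,17,66 b0.6,17,66
```

```text
t 16.97 ctr [ 45.2 141.1] tipz 100.7 yaw 55.8 F_v [-3.1  8.2] -0.9 j6 -22.0
b1.81,30,66 lin [-1.15  0.47] 0.0 spin -2.24
b1.81,20,66 lin [-0.91  0.41] 0.0 spin -2.24
b1.6,17,66 lin [-0.48  0.36] 0.0 spin -4.24
b1.4,17,66 lin [-0.15  0.26] 0.0 spin -6.15
b1.2,17,66 lin [0.15 0.1 ] 0.0 spin -8.06
b1.0,17,66 lin [ 0.41 -0.11] 0.0 spin -9.97
b0.8,17,66 lin [ 0.62 -0.38] 0.0 spin -11.88
b0.6,17,66 lin [ 0.78 -0.68] 0.0 spin -13.79
```

```bash
python3 -m handwheel '[{"fingers":0,"linear":[0.15,0,-0.2],"spin":0},{"fingers":0,"linear":[0.15,0.1,-0.95],"spin":-0.5},{"fingers":0,"linear":[-0.5,0.4,-0.95],"spin":-1},{"fingers":0,"linear":[-1.2,0.47,-0.95],"spin":-1.5},{"fingers":0,"linear":[-1.3,0.47,-0.8],"spin":-2},{"fingers":0,"linear":[-1.3,0.47,-0.2],"spin":-2.2},{"fingers":0,"linear":[-1.2,0.47,0],"spin":-2.2},{"fingers":0,"linear":[-1.1,0.46,0],"spin":-2.2}]'; python3 ctr.py b1.7,17,66 b1.6,17,66 b1.5,17,66 b1.4,17,66 b1.3,17,66 b1.2,17,66 b1.1,17,66 b1.0,17,66 b0.9,17,66
```

```text
time_s: 17.63
ee_pos: [0.6445, 0.0204, 0.1152]
tcp_rot: [[-0.577, 0.817, -0.006], [0.817, 0.577, 0.0], [0.003, -0.004, -1.0]]
ft_force: [-0.1, 0.3, -0.6]
grip_width: 0.0002
finger_force: 0.0
t 17.63 ctr [ 84.  113.2] tipz 98.2 yaw 42.7 F_v [-0.2  0.3] -0.6 j6 -38.0
b1.7,17,66 lin [0.47 0.08] 0.0 spin -1.11
b1.6,17,66 lin [0.64 0.1 ] 0.0 spin -2.06
b1.5,17,66 lin [0.81 0.1 ] 0.0 spin -3.02
b1.4,17,66 lin [0.98 0.08] 0.0 spin -3.97
b1.3,17,66 lin [1.14 0.04] 0.0 spin -4.93
b1.2,17,66 lin [ 1.3  -0.01] 0.0 spin -5.88
b1.1,17,66 lin [ 1.46 -0.08] 0.0 spin -6.84
b1.0,17,66 lin [ 1.61 -0.16] 0.0 spin -7.79
b0.9,17,66 lin [ 1.75 -0.26] 0.0 spin -8.75
```

```bash
python3 -m handwheel '[{"fingers":0,"linear":[0.25,0.05,-0.05],"spin":-0.5},{"fingers":0,"linear":[0.35,0.07,-0.05],"spin":-0.9},{"fingers":0,"linear":[0.47,0.08,-0.05],"spin":-1.4},{"fingers":0,"linear":[0.64,0.1,-0.05],"spin":-2.1},{"fingers":0,"linear":[0.81,0.1,-0.05],"spin":-3},{"fingers":0,"linear":[0.98,0.08,-0.05],"spin":-4},{"fingers":0,"linear":[1.14,0.04,-0.05],"spin":-4.9},{"fingers":0,"linear":[1.3,0,-0.05],"spin":-5.9}]'; python3 ctr.py b1.1,17,66 b1.0,17,66 b0.9,17,66 b0.8,17,66 b0.7,17,66 b0.6,17,66 b0.5,17,66 b0.4,17,66
```

```text
time_s: 18.3
ee_pos: [0.6176, 0.0634, 0.1216]
tcp_rot: [[-0.945, 0.326, 0.003], [0.326, 0.945, -0.0], [-0.003, 0.001, -1.0]]
ft_force: [5.7, -2.3, -5.2]
grip_width: -0.0002
finger_force: 3.3
t 18.3 ctr [ 48.7 149.6] tipz 104.6 yaw 7.0 F_v [ 6.  -1.1] -5.2 j6 -70.0
b1.1,17,66 lin [ 0.25 -0.01] 0.0 spin -0.89
b1.0,17,66 lin [0.41 0.01] 0.0 spin -1.84
b0.9,17,66 lin [0.59 0.01] 0.0 spin -2.8
b0.8,17,66 lin [ 0.75 -0.  ] 0.0 spin -3.75
b0.7,17,66 lin [ 0.92 -0.04] 0.0 spin -4.71
b0.6,17,66 lin [ 1.09 -0.08] 0.0 spin -5.66
b0.5,17,66 lin [ 1.24 -0.15] 0.0 spin -6.62
b0.4,17,66 lin [ 1.39 -0.23] 0.0 spin -7.57
```

```bash
python3 -m handwheel '[{"fingers":0,"linear":[0.2,0,0],"spin":-0.4},{"fingers":0,"linear":[0.35,0,0],"spin":-0.8},{"fingers":0,"linear":[0.5,0,0],"spin":-1.2},{"fingers":0,"linear":[0.65,0,0],"spin":-1.2},{"fingers":0,"linear":[0.8,-0.02,0],"spin":-1.2},{"fingers":0,"linear":[0.92,-0.04,0],"spin":-1.2},{"fingers":0,"linear":[1.02,-0.07,0],"spin":-1.2},{"fingers":0,"linear":[1.05,-0.08,0],"spin":-1.2}]'; python3 ctr.py 65,-83,140,0 
```

```text
time_s: 18.97
ee_pos: [0.5777, 0.0739, 0.1227]
tcp_rot: [[-0.978, 0.209, 0.006], [0.209, 0.978, -0.001], [-0.006, 0.0, -1.0]]
ft_force: [7.8, -2.1, -1.3]
grip_width: 0.0002
finger_force: 3.4
t 18.97 ctr [  7.4 151.5] tipz 105.7 yaw 0.0 F_v [ 8.1 -0.4] -1.3 j6 -76.0
65,-83,140,0 lin [-1.44 -5.86] -0.86 spin -0.01
```

```bash
python3 -m handwheel '[{"fingers":0,"linear":[-0.2,0,-0.7],"spin":0},{"fingers":0,"linear":[-0.2,0,-1.6],"spin":0},{"fingers":0,"linear":[-0.4,-0.9,-2],"spin":0},{"fingers":0,"linear":[-0.6,-1.9,-2],"spin":0},{"fingers":0,"linear":[-0.8,-2.9,-2],"spin":0},{"fingers":0,"linear":[-1,-3.9,-2],"spin":0},{"fingers":0,"linear":[-1.1,-4.9,-2],"spin":0},{"fingers":0,"linear":[-1.1,-5.85,-1.8],"spin":0}]'; python3 ctr.py 51,-83,150,0 51.5,-83,143,0 60,-83,136,0
```

```text
time_s: 19.63
ee_pos: [0.571, -0.1661, 0.1956]
tcp_rot: [[-0.978, 0.209, 0.004], [0.209, 0.978, -0.002], [-0.005, -0.001, -1.0]]
ft_force: [1.0, -0.3, -0.0]
grip_width: 0.0003
finger_force: 0.0
t 19.63 ctr [ 51.1 -84.6] tipz 178.6 yaw 0.0 F_v [ 1.  -0.1] -0.0 j6 -99.0
51,-83,150,0 lin [0.   0.04] 0.71 spin -0.01
51.5,-83,143,0 lin [-0.01  0.04] 0.89 spin -0.01
60,-83,136,0 lin [-0.22  0.04] 1.06 spin -0.01
```

```bash
python3 -m handwheel '[{"fingers":0,"linear":[0,0,0.45],"spin":0},{"fingers":0,"linear":[0,0,0.66],"spin":0},{"fingers":0,"linear":[0,0,0.74],"spin":0},{"fingers":0,"linear":[0,0,0.82],"spin":0},{"fingers":0,"linear":[-0.02,0,0.89],"spin":0},{"fingers":0,"linear":[-0.08,0,0.95],"spin":0},{"fingers":0,"linear":[-0.14,0,1.01],"spin":0},{"fingers":0,"linear":[-0.2,0,1.07],"spin":0}]'; python3 ctr.py 66.5,-83,127,0 70,-83,117.5,0 71,-83,107,0 70,-83,96.5,0 65.5,-83,87,0
```

```text
time_s: 20.3
ee_pos: [0.5816, -0.1652, 0.1548]
tcp_rot: [[-0.978, 0.208, 0.009], [0.208, 0.978, -0.003], [-0.009, -0.001, -1.0]]
ft_force: [1.5, 0.5, 15.0]
grip_width: -0.0001
finger_force: 7.6
t 20.3 ctr [ 61.2 -81.5] tipz 137.8 yaw -0.0 F_v [1.4 0.8] 15.0 j6 -99.0
66.5,-83,127,0 lin [-0.13 -0.04] 0.27 spin 0.01
70,-83,117.5,0 lin [-0.22 -0.04] 0.51 spin 0.01
71,-83,107,0 lin [-0.25 -0.04] 0.77 spin 0.01
70,-83,96.5,0 lin [-0.22 -0.04] 1.03 spin 0.01
65.5,-83,87,0 lin [-0.11 -0.04] 1.27 spin 0.01
```

```bash
python3 -m handwheel '[{"fingers":0,"linear":[-0.05,-0.03,0.1],"spin":0},{"fingers":0,"linear":[-0.09,-0.03,0.19],"spin":0},{"fingers":0,"linear":[-0.13,-0.03,0.28],"spin":0},{"fingers":0,"linear":[-0.17,-0.03,0.38],"spin":0},{"fingers":0,"linear":[-0.2,-0.03,0.48],"spin":0},{"fingers":0,"linear":[-0.22,-0.03,0.58],"spin":0},{"fingers":0,"linear":[-0.24,-0.03,0.68],"spin":0},{"fingers":0,"linear":[-0.25,-0.03,0.78],"spin":0}]'; python3 ctr.py;  python3 -m handwheel '[{"fingers":0,"linear":[0,0,0.07],"spin":0},{"fingers":0,"linear":[0.01,0,0.14],"spin":0},{"fingers":0,"linear":[0.02,0,0.21],"spin":0},{"fingers":0,"linear":[0.04,0,0.28],"spin":0},{"fingers":0,"linear":[0.06,0,0.34],"spin":0},{"fingers":0,"linear":[0.09,0,0.4],"spin":0},{"fingers":0,"linear":[0.12,0,0.46],"spin":0},{"fingers":0,"linear":[0.14,0,0.5],"spin":0}]'; python3 ctr.py -30,-83,140,0
```

```text
time_s: 20.97
ee_pos: [0.5914, -0.1682, 0.1229]
tcp_rot: [[-0.978, 0.208, 0.009], [0.208, 0.978, -0.002], [-0.009, -0.0, -1.0]]
ft_force: [5.2, -0.7, 11.0]
grip_width: -0.0001
finger_force: 6.1
t 20.97 ctr [ 71.4 -82.3] tipz 105.9 yaw -0.1 F_v [5.3 0.4] 11.0 j6 -99.0
time_s: 21.63
ee_pos: [0.5858, -0.167, 0.1025]
tcp_rot: [[-0.978, 0.208, 0.009], [0.208, 0.978, -0.002], [-0.009, -0.0, -1.0]]
ft_force: [6.0, 0.1, 10.0]
grip_width: -0.0004
finger_force: 6.2
t 21.63 ctr [ 65.7 -82.3] tipz 85.5 yaw -0.1 F_v [5.8 1.4] 10.0 j6 -99.0
-30,-83,140,0 lin [ 2.39 -0.01] -1.36 spin 0.01
```

```bash
python3 -m handwheel '[{"fingers":0,"linear":[-0.1,0,-0.8],"spin":0},{"fingers":0,"linear":[-0.1,0,-1.7],"spin":0},{"fingers":0,"linear":[0,0,-2.4],"spin":0},{"fingers":0,"linear":[0.8,0,-2.4],"spin":0},{"fingers":0,"linear":[1.6,0,-2.4],"spin":0},{"fingers":0,"linear":[2.2,0,-2.1],"spin":0},{"fingers":0,"linear":[2.3,0,-1.4],"spin":0},{"fingers":0,"linear":[2.2,0,-1.38],"spin":0}]'; python3 ctr.py 0,-83,140,0 23,-83,141,0
```

```text
time_s: 22.3
ee_pos: [0.4922, -0.1467, 0.1496]
tcp_rot: [[-0.978, 0.208, -0.006], [0.208, 0.978, 0.003], [0.007, 0.002, -1.0]]
ft_force: [-1.5, 1.4, -1.7]
grip_width: 0.0001
finger_force: 0.0
t 22.3 ctr [-30.1 -82. ] tipz 132.6 yaw -0.0 F_v [-1.8  1.1] -1.7 j6 -100.0
0,-83,140,0 lin [-0.75 -0.02] -0.18 spin 0.0
23,-83,141,0 lin [-1.33 -0.02] -0.21 spin 0.0
```

```bash
python3 -m handwheel '[{"fingers":0,"linear":[-0.3,0,0],"spin":0},{"fingers":0,"linear":[-0.5,0,0],"spin":0},{"fingers":0,"linear":[-0.58,0,0],"spin":0},{"fingers":0,"linear":[-0.66,0,0],"spin":0},{"fingers":0,"linear":[-0.74,0,0],"spin":0},{"fingers":0,"linear":[-0.81,0,0],"spin":0},{"fingers":0,"linear":[-0.88,0,0],"spin":0},{"fingers":0,"linear":[-0.94,0,0],"spin":0}]'; python3 ctr.py 23,-83,141,0;  python3 -m handwheel '[{"fingers":0,"linear":[-0.05,0,0],"spin":0},{"fingers":0,"linear":[-0.1,0,0],"spin":0},{"fingers":0,"linear":[-0.15,0,0],"spin":0},{"fingers":0,"linear":[-0.2,0,0],"spin":0},{"fingers":0,"linear":[-0.25,0,0],"spin":0},{"fingers":0,"linear":[-0.25,0,0],"spin":0},{"fingers":0,"linear":[-0.25,0,0],"spin":0},{"fingers":0,"linear":[-0.25,0,0],"spin":0}]'; python3 ctr.py -45,108,190,0 
python3 - <<'E'
from bench import manip
import cv2
a=manip.capture("scene")["pixels"][140:280,120:260]
cv2.imwrite("pics/s5.png",cv2.resize(a,None,fx=4.2,fy=4.2,interpolation=cv2.INTER_CUBIC))
E
```

```text
time_s: 22.97
ee_pos: [0.531, -0.1573, 0.1531]
tcp_rot: [[-0.978, 0.21, -0.005], [0.21, 0.978, 0.001], [0.005, 0.0, -1.0]]
ft_force: [-15.3, 3.3, 10.5]
grip_width: 0.0001
finger_force: 8.5
t 22.97 ctr [ 10.  -84.3] tipz 136.1 yaw 0.1 F_v [-15.7   0. ] 10.5 j6 -100.0
23,-83,141,0 lin [-0.32  0.03] -0.12 spin -0.01
time_s: 23.63
ee_pos: [0.5395, -0.1591, 0.1524]
tcp_rot: [[-0.978, 0.21, -0.007], [0.21, 0.978, 0.002], [0.007, 0.001, -1.0]]
ft_force: [-13.6, 3.6, 5.9]
grip_width: 0.0
finger_force: 7.5
t 23.63 ctr [ 18.7 -84.2] tipz 135.4 yaw 0.1 F_v [-14.1   0.6] 5.9 j6 -100.0
-45,108,190,0 lin [1.6 4.8] -1.37 spin -0.01
```

View pics/s5.png

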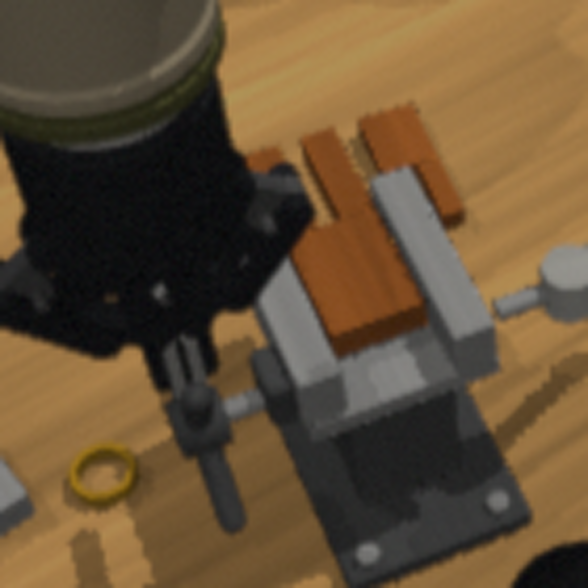

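```bash
python3 -m handwheel '[{"fingers":0,"linear":[0.3,0,-0.3],"spin":0},{"fingers":0,"linear":[0.5,0.1,-1.1],"spin":0},{"fingers":0,"linear":[0.7,0.9,-1.4],"spin":0},{"fingers":0,"linear":[0.9,1.8,-1.4],"spin":0},{"fingers":0,"linear":[1.2,2.7,-1.4],"spin":0},{"fingers":0,"linear":[1.4,3.6,-1.4],"spin":0},{"fingers":0,"linear":[1.6,4.5,-1.4],"spin":0},{"fingers":0,"linear":[1.7,5.1,-1.2],"spin":0}]'; python3 ctr.py -46,118,102,0
```

```text
time_s: 24.35
ee_pos: [0.5192, 0.0568, 0.2034]
tcp_rot: [[-0.978, 0.209, 0.003], [0.209, 0.978, 0.001], [-0.003, 0.002, -1.0]]
ft_force: [0.7, 0.7, 0.1]
grip_width: 0.0002
finger_force: 0.0
t 24.35 ctr [-46.2 122.7] tipz 186.4 yaw 0.0 F_v [0.5 0.9] 0.1 j6 -77.0
-46,118,102,0 lin [-0.01 -0.12] 2.11 spin -0.0
```

```bash
python3 -m handwheel '[{"fingers":0,"linear":[0,-0.1,0.8],"spin":0},{"fingers":0,"linear":[0,-0.1,1.6],"spin":0},{"fingers":0,"linear":[0,-0.1,2.05],"spin":0},{"fingers":0,"linear":[0,-0.1,2.1],"spin":0},{"fingers":0,"linear":[-0.1,0,2.1],"spin":0},{"fingers":0,"linear":[-0.2,0.08,2.1],"spin":0},{"fingers":0,"linear":[-0.27,0.14,2.1],"spin":0},{"fingers":0,"linear":[-0.33,0.18,2.1],"spin":0}]'; python3 lev.py 1 73 .6:0 .65:0 .7:0 .75:0 .8:0 .9:5 1:10
```

```text
time_s: 25.02
ee_pos: [0.5352, 0.0584, 0.1197]
tcp_rot: [[-0.978, 0.21, 0.004], [0.21, 0.978, 0.0], [-0.004, 0.001, -1.0]]
ft_force: [-0.6, -0.0, -0.2]
grip_width: 0.0001
finger_force: 0.0
t 25.02 ctr [-30.9 127.5] z 102.7 yaw 0.1 r 69.6 theta 0.532 Fv [-0.6 -0.2] Fz -0.2 Fn 0.6 torque 0.042 j6 -77.0
.6:0 lin [-0.06  0.14] spin -0.01
.65:0 lin [-0.14  0.19] spin -0.01
.7:0 lin [-0.22  0.23] spin -0.01
.75:0 lin [-0.3   0.26] spin -0.01
.8:0 lin [-0.39  0.3 ] spin -0.01
.9:5 lin [-0.53  0.37] spin 0.82
1:10 lin [-0.68  0.44] spin 1.66
```

```bash
python3 -m handwheel '[{"fingers":0,"linear":[-0.06,0.12,0],"spin":0},{"fingers":0,"linear":[-0.12,0.18,0],"spin":0},{"fingers":0,"linear":[-0.17,0.21,0],"spin":0},{"fingers":0,"linear":[-0.22,0.24,0],"spin":0},{"fingers":0,"linear":[-0.27,0.26,0],"spin":0},{"fingers":0,"linear":[-0.31,0.28,0],"spin":0},{"fingers":0,"linear":[-0.35,0.29,0],"spin":0},{"fingers":0,"linear":[-0.39,0.31,0],"spin":0}]'; python3 lev.py 1 73;  python3 -m handwheel '[{"fingers":0,"linear":[-0.04,0.02,0],"spin":0.2},{"fingers":0,"linear":[-0.08,0.03,0],"spin":0.4},{"fingers":0,"linear":[-0.12,0.05,0],"spin":0.6},{"fingers":0,"linear":[-0.15,0.06,0],"spin":0.8},{"fingers":0,"linear":[-0.18,0.08,0],"spin":1},{"fingers":0,"linear":[-0.21,0.09,0],"spin":1.2},{"fingers":0,"linear":[-0.24,0.1,0],"spin":1.4},{"fingers":0,"linear":[-0.27,0.11,0],"spin":1.6}]'; python3 lev.py 1 73 1.05:15 1.15:20
```

```text
time_s: 25.68
ee_pos: [0.5497, 0.0673, 0.1172]
tcp_rot: [[-0.978, 0.209, -0.003], [0.209, 0.978, 0.0], [0.003, -0.0, -1.0]]
ft_force: [-7.0, 1.4, 5.7]
grip_width: -0.0002
finger_force: 3.6
t 25.68 ctr [-18.5 139.3] z 100.2 yaw 0.0 r 74.1 theta 0.758 Fv [-7.1 -0.1] Fz 5.7 Fn 6.8 torque 0.493 j6 -76.0
time_s: 26.35
ee_pos: [0.5609, 0.0701, 0.117]
tcp_rot: [[-0.929, 0.37, -0.004], [0.37, 0.929, 0.001], [0.004, -0.0, -1.0]]
ft_force: [-7.1, 5.8, 4.7]
grip_width: -0.0003
finger_force: 3.8
t 26.35 ctr [ -8.1 144.4] z 100.0 yaw 9.7 r 73.3 theta 0.935 Fv [-8.2  4.2] Fz 4.7 Fn 7.6 torque 0.527 j6 -66.0
1.05:15 lin [-0.17  0.08] spin 0.89
1.15:20 lin [-0.32  0.15] spin 1.72
```

```bash
python3 -m handwheel '[{"fingers":0,"linear":[-0.05,0.02,0],"spin":0.2},{"fingers":0,"linear":[-0.09,0.04,0],"spin":0.4},{"fingers":0,"linear":[-0.12,0.06,-0.03],"spin":0.6},{"fingers":0,"linear":[-0.15,0.08,-0.03],"spin":0.8},{"fingers":0,"linear":[-0.18,0.09,-0.03],"spin":1},{"fingers":0,"linear":[-0.22,0.1,-0.03],"spin":1.2},{"fingers":0,"linear":[-0.25,0.12,-0.03],"spin":1.4},{"fingers":0,"linear":[-0.28,0.13,-0.03],"spin":1.6}]'; python3 lev.py 1 73;  python3 -m handwheel '[{"fingers":0,"linear":[-0.04,0.02,0],"spin":0.2},{"fingers":0,"linear":[-0.08,0.03,0],"spin":0.4},{"fingers":0,"linear":[-0.12,0.05,0],"spin":0.6},{"fingers":0,"linear":[-0.15,0.06,0],"spin":0.8},{"fingers":0,"linear":[-0.18,0.07,0],"spin":1},{"fingers":0,"linear":[-0.21,0.08,0],"spin":1.2},{"fingers":0,"linear":[-0.24,0.08,0],"spin":1.4},{"fingers":0,"linear":[-0.27,0.09,0],"spin":1.6}]'; python3 lev.py 1 73 1.3:34 1.4:40 1.5:45 1.6:50
```

```text
time_s: 27.02
ee_pos: [0.5726, 0.0712, 0.1173]
tcp_rot: [[-0.854, 0.52, -0.005], [0.52, 0.854, 0.002], [0.006, -0.001, -1.0]]
ft_force: [-6.0, 7.2, 0.2]
grip_width: 0.0002
finger_force: 4.1
t 27.02 ctr [  3.  147.9] z 100.3 yaw 19.3 r 73.0 theta 1.115 Fv [-7.4  5.8] Fz 0.2 Fn 7.6 torque 0.528 j6 -57.0
time_s: 27.68
ee_pos: [0.5837, 0.0697, 0.1174]
tcp_rot: [[-0.756, 0.655, -0.005], [0.655, 0.756, 0.004], [0.006, -0.001, -1.0]]
ft_force: [-7.5, 11.0, 0.4]
grip_width: 0.0
finger_force: 5.4
t 27.68 ctr [ 14.3 148.7] z 100.4 yaw 28.8 r 71.9 theta 1.292 Fv [-9.7  9.2] Fz 0.4 Fn 11.4 torque 0.786 j6 -47.0
1.3:34 lin [0.03 0.06] spin 0.86
1.4:40 lin [-0.12  0.14] spin 1.86
1.5:45 lin [-0.27  0.21] spin 2.69
1.6:50 lin [-0.43  0.26] spin 3.53
```

```bash
python3 ctr.py b1.29,32,66 b1.29,20,66 b1.2,17,66 b1.1,17,66 b1.0,17,66 b0.9,17,66 b0.8,17,66 b0.7,17,66
```

```text
t 27.68 ctr [ 14.3 148.7] tipz 100.4 yaw 28.8 F_v [-9.7  9.2] 0.4 j6 -47.0
b1.29,32,66 lin [-1.2   0.48] 0.0 spin -2.71
b1.29,20,66 lin [-0.91  0.4 ] 0.0 spin -2.71
b1.2,17,66 lin [-0.69  0.37] 0.0 spin -3.57
b1.1,17,66 lin [-0.52  0.34] 0.0 spin -4.53
b1.0,17,66 lin [-0.35  0.29] 0.0 spin -5.48
b0.9,17,66 lin [-0.2   0.23] 0.0 spin -6.44
b0.8,17,66 lin [-0.04  0.15] 0.0 spin -7.39
b0.7,17,66 lin [0.1  0.06] 0.0 spin -8.35
```

```bash
python3 -m handwheel '[{"fingers":0,"linear":[0.2,0,-0.1],"spin":0},{"fingers":0,"linear":[0.2,0.1,-0.95],"spin":-0.8},{"fingers":0,"linear":[-0.5,0.4,-0.95],"spin":-1.6},{"fingers":0,"linear":[-1.2,0.5,-0.95],"spin":-2.4},{"fingers":0,"linear":[-1.35,0.5,-0.8],"spin":-3.2},{"fingers":0,"linear":[-1.35,0.5,-0.2],"spin":-4},{"fingers":0,"linear":[-1.3,0.5,-0.05],"spin":-4.8},{"fingers":0,"linear":[-1.25,0.5,-0.05],"spin":-4.8}]'; python3 ctr.py b1.2,17,66 b1.1,17,66 b1.0,18,66 b0.9,19,66 b0.8,19,66 b0.7,20,66 b.6,21,66
```

```text
time_s: 28.35
ee_pos: [0.635, 0.0493, 0.1179]
tcp_rot: [[-0.979, 0.206, -0.004], [0.206, 0.979, -0.0], [0.004, -0.001, -1.0]]
ft_force: [0.0, -0.1, -0.0]
grip_width: 0.0001
finger_force: 0.0
t 28.35 ctr [ 68.7 139.5] tipz 100.9 yaw -0.2 F_v [ 0.1 -0.1] -0.0 j6 -78.0
b1.2,17,66 lin [0.58 0.22] 0.0 spin 1.26
b1.1,17,66 lin [0.74 0.28] 0.0 spin 0.3
b1.0,18,66 lin [0.88 0.32] 0.0 spin -0.65
b0.9,19,66 lin [1.03 0.35] 0.0 spin -1.6
b0.8,19,66 lin [1.2  0.36] 0.0 spin -2.56
b0.7,20,66 lin [1.35 0.36] 0.0 spin -3.51
b.6,21,66 lin [1.5  0.35] 0.0 spin -4.47
```

```bash
python3 -m handwheel '[{"fingers":0,"linear":[0.3,0.15,0],"spin":0},{"fingers":0,"linear":[0.45,0.2,0],"spin":0},{"fingers":0,"linear":[0.6,0.24,0],"spin":0},{"fingers":0,"linear":[0.77,0.28,0],"spin":0},{"fingers":0,"linear":[0.94,0.32,0],"spin":0},{"fingers":0,"linear":[1.1,0.34,0],"spin":0},{"fingers":0,"linear":[1.25,0.35,0],"spin":0},{"fingers":0,"linear":[1.38,0.35,0],"spin":0}]'; python3 ctr.py 42,-83,160,0
```

```text
time_s: 29.02
ee_pos: [0.5872, 0.0741, 0.1224]
tcp_rot: [[-0.978, 0.211, 0.005], [0.211, 0.978, -0.001], [-0.005, -0.0, -1.0]]
ft_force: [6.9, -5.1, -0.4]
grip_width: 0.0003
finger_force: 3.5
t 29.02 ctr [ 16.7 153.8] tipz 105.4 yaw 0.1 F_v [ 7.8 -3.5] -0.4 j6 -76.0
42,-83,160,0 lin [-0.64 -5.92] -1.36 spin -0.02
```

```bash
python3 -m handwheel '[{"fingers":0,"linear":[-0.2,0,-0.7],"spin":0},{"fingers":0,"linear":[-0.2,0,-1.6],"spin":0},{"fingers":0,"linear":[-0.3,-0.9,-2],"spin":0},{"fingers":0,"linear":[-0.4,-1.9,-2],"spin":0},{"fingers":0,"linear":[-0.5,-2.9,-2],"spin":0},{"fingers":0,"linear":[-0.6,-3.9,-2],"spin":0},{"fingers":0,"linear":[-0.65,-4.9,-2],"spin":0},{"fingers":0,"linear":[-0.65,-5.85,-1.8],"spin":0}]'; python3 ctr.py 43,-83,160,0 43,-83,152,0 44,-83,146,0 62,-83,134.8,0
```

```text
time_s: 29.68
ee_pos: [0.5625, -0.1615, 0.1953]
tcp_rot: [[-0.978, 0.21, 0.004], [0.21, 0.978, -0.002], [-0.004, -0.001, -1.0]]
ft_force: [0.8, 0.0, 0.8]
grip_width: -0.0002
finger_force: 0.0
t 29.68 ctr [ 41.7 -81.9] tipz 178.3 yaw 0.1 F_v [0.8 0.2] 0.8 j6 -99.0
43,-83,160,0 lin [-0.03 -0.03] 0.46 spin -0.01
43,-83,152,0 lin [-0.03 -0.03] 0.66 spin -0.01
44,-83,146,0 lin [-0.06 -0.03] 0.81 spin -0.01
62,-83,134.8,0 lin [-0.51 -0.03] 1.09 spin -0.01
```

```bash
python3 -m handwheel '[{"fingers":0,"linear":[-0.02,-0.03,0.4],"spin":0},{"fingers":0,"linear":[-0.02,-0.03,0.64],"spin":0},{"fingers":0,"linear":[-0.03,-0.03,0.72],"spin":0},{"fingers":0,"linear":[-0.05,-0.03,0.78],"spin":0},{"fingers":0,"linear":[-0.12,-0.03,0.83],"spin":0},{"fingers":0,"linear":[-0.19,-0.03,0.88],"spin":0},{"fingers":0,"linear":[-0.26,-0.03,0.93],"spin":0},{"fingers":0,"linear":[-0.33,-0.03,0.98],"spin":0}]'; python3 ctr.py 62,-83,134.8,0; python3 -m handwheel '[{"fingers":0,"linear":[-0.05,0,0.03],"spin":0},{"fingers":0,"linear":[-0.1,0,0.06],"spin":0},{"fingers":0,"linear":[-0.14,0,0.1],"spin":0},{"fingers":0,"linear":[-0.18,0,0.13],"spin":0},{"fingers":0,"linear":[-0.18,0,0.15],"spin":0},{"fingers":0,"linear":[-0.18,0,0.15],"spin":0},{"fingers":0,"linear":[-0.18,0,0.15],"spin":0},{"fingers":0,"linear":[-0.18,0,0.15],"spin":0}]'; python3 ctr.py 62,-83,134.8,0
```

```text
time_s: 30.35
ee_pos: [0.5798, -0.1647, 0.1606]
tcp_rot: [[-0.978, 0.21, 0.013], [0.21, 0.978, -0.006], [-0.014, -0.003, -1.0]]
ft_force: [5.1, -5.0, 21.3]
grip_width: -0.0002
finger_force: 10.5
t 30.35 ctr [ 59.4 -81.4] tipz 143.6 yaw 0.1 F_v [ 6.  -3.9] 21.3 j6 -99.0
62,-83,134.8,0 lin [-0.07 -0.04] 0.22 spin -0.01
time_s: 31.02
ee_pos: [0.5862, -0.166, 0.1533]
tcp_rot: [[-0.978, 0.21, 0.012], [0.21, 0.978, -0.005], [-0.013, -0.003, -1.0]]
ft_force: [6.8, -4.5, 16.7]
grip_width: 0.0002
finger_force: 8.0
t 31.02 ctr [ 65.9 -81.3] tipz 136.3 yaw 0.1 F_v [ 7.6 -3. ] 16.7 j6 -99.0
62,-83,134.8,0 lin [ 0.1  -0.04] 0.04 spin -0.01
```

```bash
python3 -m handwheel '[{"fingers":0,"linear":[0,0,-0.7],"spin":0},{"fingers":0,"linear":[0.4,0.4,-1.3],"spin":0},{"fingers":0,"linear":[0.8,1.2,-1.3],"spin":0},{"fingers":0,"linear":[1.2,2,-1.3],"spin":0},{"fingers":0,"linear":[1.6,2.8,-1.3],"spin":0},{"fingers":0,"linear":[2,3.6,-1.3],"spin":0},{"fingers":0,"linear":[2.4,4.4,-1.3],"spin":0},{"fingers":0,"linear":[2.75,5.05,-1.2],"spin":0}]'; python3 ctr.py -38,128,102,0
```

```text
time_s: 31.68
ee_pos: [0.5157, 0.059, 0.1965]
tcp_rot: [[-0.978, 0.209, 0.001], [0.209, 0.978, 0.001], [-0.001, 0.001, -1.0]]
ft_force: [1.0, 0.6, -0.3]
grip_width: -0.0001
finger_force: 0.0
t 31.68 ctr [-50.1 124. ] tipz 179.5 yaw 0.0 F_v [0.8 0.8] -0.3 j6 -77.0
-38,128,102,0 lin [-0.3  0.1] 1.94 spin -0.0
```

```bash
python3 -m handwheel '[{"fingers":0,"linear":[-0.1,0,0.8],"spin":0},{"fingers":0,"linear":[-0.15,0,1.6],"spin":0},{"fingers":0,"linear":[-0.15,0,1.9],"spin":0},{"fingers":0,"linear":[-0.25,0.1,1.92],"spin":0},{"fingers":0,"linear":[-0.36,0.17,1.92],"spin":0},{"fingers":0,"linear":[-0.46,0.23,1.92],"spin":0},{"fingers":0,"linear":[-0.54,0.28,1.92],"spin":0},{"fingers":0,"linear":[-0.6,0.32,1.92],"spin":0}]'; python3 lev.py 1 73 .7:2 .75:5 .8:7 .85:8 .9:10
```

```text
time_s: 32.35
ee_pos: [0.5446, 0.0633, 0.1207]
tcp_rot: [[-0.978, 0.21, 0.003], [0.21, 0.978, 0.0], [-0.003, 0.001, -1.0]]
ft_force: [0.2, 0.2, -0.1]
grip_width: 0.0002
finger_force: 0.0
t 32.35 ctr [-22.7 134.3] z 103.7 yaw 0.1 r 71.2 theta 0.68 Fv [0.2 0.2] Fz -0.1 Fn -0.2 torque -0.017 j6 -77.0
.7:2 lin [-0.    0.07] spin 0.32
.75:5 lin [-0.07  0.12] spin 0.82
.8:7 lin [-0.14  0.16] spin 1.15
.85:8 lin [-0.22  0.2 ] spin 1.32
.9:10 lin [-0.3   0.23] spin 1.65
```

```bash
python3 -m handwheel '[{"fingers":0,"linear":[-0.02,0.07,0],"spin":0.3},{"fingers":0,"linear":[-0.06,0.11,0],"spin":0.6},{"fingers":0,"linear":[-0.1,0.14,0],"spin":0.8},{"fingers":0,"linear":[-0.14,0.16,0],"spin":1},{"fingers":0,"linear":[-0.18,0.18,0],"spin":1.2},{"fingers":0,"linear":[-0.22,0.2,0],"spin":1.4},{"fingers":0,"linear":[-0.26,0.22,0],"spin":1.6},{"fingers":0,"linear":[-0.3,0.24,0],"spin":1.8}]'; python3 lev.py 1 73;  python3 -m handwheel '[{"fingers":0,"linear":[-0.03,0.02,0],"spin":0.2},{"fingers":0,"linear":[-0.06,0.03,0],"spin":0.3},{"fingers":0,"linear":[-0.09,0.04,0],"spin":0.5},{"fingers":0,"linear":[-0.12,0.05,0],"spin":0.6},{"fingers":0,"linear":[-0.15,0.06,0],"spin":0.8},{"fingers":0,"linear":[-0.18,0.07,0],"spin":0.9},{"fingers":0,"linear":[-0.2,0.08,0],"spin":1},{"fingers":0,"linear":[-0.22,0.09,0],"spin":1.1}]'; python3 lev.py 1 73 1.05:20 1.1:22 1.2:27
```

```text
time_s: 33.02
ee_pos: [0.5555, 0.0701, 0.1188]
tcp_rot: [[-0.921, 0.391, -0.003], [0.391, 0.921, 0.0], [0.002, -0.001, -1.0]]
ft_force: [-8.2, 0.3, 6.9]
grip_width: 0.0
finger_force: 3.8
t 33.02 ctr [-13.4 143.3] z 101.8 yaw 11.0 r 73.2 theta 0.864 Fv [-8.1 -1.4] Fz 6.9 Fn 8.2 torque 0.598 j6 -65.0
time_s: 33.68
ee_pos: [0.5644, 0.0713, 0.1185]
tcp_rot: [[-0.87, 0.493, -0.004], [0.493, 0.87, 0.002], [0.004, -0.0, -1.0]]
ft_force: [-9.4, 5.0, 6.1]
grip_width: -0.0004
finger_force: 5.0
t 33.68 ctr [ -5.  146.2] z 101.5 yaw 17.5 r 72.5 theta 0.999 Fv [-10.2   2.9] Fz 6.1 Fn 10.0 torque 0.704 j6 -59.0
1.05:20 lin [-0.06  0.06] spin 0.42
1.1:22 lin [-0.14  0.11] spin 0.75
1.2:27 lin [-0.28  0.19] spin 1.59
```

```bash
python3 -m handwheel '[{"fingers":0,"linear":[-0.03,0.02,0],"spin":0.2},{"fingers":0,"linear":[-0.05,0.04,0],"spin":0.3},{"fingers":0,"linear":[-0.07,0.05,0],"spin":0.4},{"fingers":0,"linear":[-0.09,0.06,0],"spin":0.5},{"fingers":0,"linear":[-0.11,0.07,0],"spin":0.6},{"fingers":0,"linear":[-0.12,0.08,0],"spin":0.7},{"fingers":0,"linear":[-0.13,0.08,0],"spin":0.8},{"fingers":0,"linear":[-0.14,0.09,0],"spin":0.8}]'; python3 lev.py 1 74 1.15:27 1.2:30 1.25:33 1.3:36 1.35:39 1.4:42 1.45:45 1.5:48
```

```text
time_s: 34.35
ee_pos: [0.5708, 0.072, 0.1185]
tcp_rot: [[-0.826, 0.564, -0.004], [0.564, 0.826, 0.002], [0.005, -0.0, -1.0]]
ft_force: [-9.8, 7.0, 5.8]
grip_width: 0.0
finger_force: 5.6
t 34.35 ctr [  1.2 148.2] z 101.5 yaw 22.3 r 72.5 theta 1.096 Fv [-11.    4.8] Fz 5.8 Fn 11.1 torque 0.782 j6 -54.0
1.15:27 lin [-0.05  0.1 ] spin 0.79
1.2:30 lin [-0.12  0.15] spin 1.29
1.25:33 lin [-0.19  0.19] spin 1.79
1.3:36 lin [-0.27  0.23] spin 2.29
1.35:39 lin [-0.34  0.27] spin 2.79
1.4:42 lin [-0.42  0.3 ] spin 3.29
1.45:45 lin [-0.5   0.33] spin 3.79
1.5:48 lin [-0.58  0.36] spin 4.29
```

```bash
python3 -m handwheel '[{"fingers":0,"linear":[-0.06,0.07,0],"spin":0.6},{"fingers":0,"linear":[-0.13,0.12,-0.02],"spin":1.1},{"fingers":0,"linear":[-0.2,0.17,-0.04],"spin":1.6},{"fingers":0,"linear":[-0.27,0.21,-0.04],"spin":2.1},{"fingers":0,"linear":[-0.34,0.25,-0.04],"spin":2.6},{"fingers":0,"linear":[-0.41,0.29,-0.04],"spin":3.1},{"fingers":0,"linear":[-0.48,0.32,-0.04],"spin":3.6},{"fingers":0,"linear":[-0.55,0.34,-0.04],"spin":4.1}]'; python3 lev.py 1 74 1.55:50 1.6:53 1.65:56 1.7:59 1.75:62 1.8:65 1.85:68 1.9:71
```

```text
time_s: 35.02
ee_pos: [0.5952, 0.0702, 0.1187]
tcp_rot: [[-0.514, 0.858, -0.008], [0.858, 0.514, 0.001], [0.005, -0.006, -1.0]]
ft_force: [-13.9, 5.1, 3.9]
grip_width: 0.0002
finger_force: 7.2
t 35.02 ctr [ 25.4 151.6] z 101.7 yaw 47.0 r 72.4 theta 1.47 Fv [-14.6   2.1] Fz 3.9 Fn 14.3 torque 1.052 j6 -29.0
1.55:50 lin [-0.1   0.11] spin 0.5
1.6:53 lin [-0.17  0.17] spin 1.0
1.65:56 lin [-0.24  0.21] spin 1.5
1.7:59 lin [-0.31  0.26] spin 2.0
1.75:62 lin [-0.38  0.3 ] spin 2.5
1.8:65 lin [-0.46  0.33] spin 3.0
1.85:68 lin [-0.54  0.36] spin 3.5
1.9:71 lin [-0.62  0.39] spin 4.0
```

```bash
python3 -m handwheel '[{"fingers":0,"linear":[-0.07,0.07,0],"spin":0.5},{"fingers":0,"linear":[-0.14,0.13,0],"spin":1},{"fingers":0,"linear":[-0.21,0.17,0],"spin":1.5},{"fingers":0,"linear":[-0.28,0.21,0],"spin":2},{"fingers":0,"linear":[-0.35,0.25,0],"spin":2.5},{"fingers":0,"linear":[-0.43,0.29,0],"spin":3},{"fingers":0,"linear":[-0.51,0.32,0],"spin":3.5},{"fingers":0,"linear":[-0.59,0.35,0],"spin":4}]'; python3 lev.py 1 74 1.95:72 2.0:75 2.05:78 2.1:81 2.15:84 2.2:87 2.25:90 2.3:93 2.35:95
```

```text
time_s: 35.68
ee_pos: [0.6192, 0.0576, 0.1187]
tcp_rot: [[-0.121, 0.993, -0.009], [0.993, 0.121, 0.002], [0.003, -0.008, -1.0]]
ft_force: [-14.5, 5.5, 4.8]
grip_width: -0.0001
finger_force: 6.6
t 35.68 ctr [ 51.4 144.3] z 101.7 yaw 71.0 r 72.4 theta 1.878 Fv [-15.3   2.3] Fz 4.8 Fn 12.3 torque 0.933 j6 -6.0
1.95:72 lin [-0.1  0.1] spin 0.17
2.0:75 lin [-0.16  0.15] spin 0.67
2.05:78 lin [-0.23  0.2 ] spin 1.17
2.1:81 lin [-0.3   0.24] spin 1.67
2.15:84 lin [-0.38  0.29] spin 2.17
2.2:87 lin [-0.45  0.32] spin 2.67
2.25:90 lin [-0.53  0.36] spin 3.17
2.3:93 lin [-0.61  0.39] spin 3.67
2.35:95 lin [-0.69  0.4 ] spin 4.0
```

```bash
python3 -m handwheel '[{"fingers":0,"linear":[-0.07,0.06,0],"spin":0.5},{"fingers":0,"linear":[-0.14,0.11,0],"spin":1},{"fingers":0,"linear":[-0.21,0.16,0],"spin":1.5},{"fingers":0,"linear":[-0.28,0.2,0],"spin":2},{"fingers":0,"linear":[-0.35,0.24,0],"spin":2.4},{"fingers":0,"linear":[-0.42,0.28,0],"spin":2.8},{"fingers":0,"linear":[-0.49,0.31,0],"spin":3.2},{"fingers":0,"linear":[-0.56,0.34,0],"spin":3.6}]'; python3 lev.py 1 74 2.35:95 2.4:97 2.45:99 2.5:101 2.55:102 2.6:103
```

```text
time_s: 36.35
ee_pos: [0.6364, 0.0373, 0.1186]
tcp_rot: [[0.252, 0.968, -0.006], [0.968, -0.252, 0.002], [0.001, -0.007, -1.0]]
ft_force: [-8.0, 6.7, -0.7]
grip_width: 0.0003
finger_force: 4.1
t 36.35 ctr [ 72.6 128.1] z 101.6 yaw 92.6 r 73.6 theta 2.268 Fv [-9.2  4.9] Fz -0.7 Fn 7.9 torque 0.615 j6 13.0
2.35:95 lin [-0.12  0.09] spin 0.41
2.4:97 lin [-0.19  0.13] spin 0.74
2.45:99 lin [-0.27  0.17] spin 1.07
2.5:101 lin [-0.34  0.21] spin 1.41
2.55:102 lin [-0.43  0.23] spin 1.57
2.6:103 lin [-0.51  0.26] spin 1.74
```

```bash
python3 -m handwheel '[{"fingers":0,"linear":[-0.06,0.04,0],"spin":0.3},{"fingers":0,"linear":[-0.11,0.07,0],"spin":0.5},{"fingers":0,"linear":[-0.16,0.1,0],"spin":0.7},{"fingers":0,"linear":[-0.2,0.13,0],"spin":0.9},{"fingers":0,"linear":[-0.24,0.15,0],"spin":1.1},{"fingers":0,"linear":[-0.28,0.17,0],"spin":1.3},{"fingers":0,"linear":[-0.3,0.18,0],"spin":1.4},{"fingers":0,"linear":[-0.32,0.19,0],"spin":1.4}]'; python3 lev.py 1 74 2.5:101 2.55:102 2.6:103
```

```text
time_s: 37.02
ee_pos: [0.6418, 0.0225, 0.119]
tcp_rot: [[0.39, 0.921, -0.003], [0.921, -0.39, 0.002], [0.0, -0.004, -1.0]]
ft_force: [-1.4, 5.7, -2.0]
grip_width: -0.0004
finger_force: 2.3
t 37.02 ctr [ 80.9 114.7] z 102.0 yaw 100.9 r 74.8 theta 2.491 Fv [-2.5  5.3] Fz -2.0 Fn 5.6 torque 0.43 j6 20.0
2.5:101 lin [-0.02 -0.01] spin 0.02
2.55:102 lin [-0.1   0.03] spin 0.18
2.6:103 lin [-0.18  0.06] spin 0.35
```

```bash
python3 -m handwheel '[{"fingers":0,"linear":[-0.02,0.01,0],"spin":0},{"fingers":0,"linear":[-0.04,0.01,0],"spin":0},{"fingers":0,"linear":[-0.06,0.02,0],"spin":0},{"fingers":0,"linear":[-0.07,0.02,0],"spin":0},{"fingers":0,"linear":[-0.08,0.03,0],"spin":0},{"fingers":0,"linear":[-0.09,0.03,0],"spin":0},{"fingers":0,"linear":[-0.09,0.03,0],"spin":0},{"fingers":0,"linear":[-0.09,0.03,0],"spin":0}]'; python3 lev.py 1 74
```

```text
time_s: 37.68
ee_pos: [0.6428, 0.0175, 0.1204]
tcp_rot: [[0.389, 0.921, 0.0], [0.921, -0.389, -0.0], [0.0, 0.0, -1.0]]
ft_force: [-1.3, 3.3, -2.3]
grip_width: 0.0003
finger_force: 1.7
t 37.68 ctr [ 82.9 110. ] z 103.4 yaw 100.9 r 76.0 theta 2.556 Fv [-1.9  3. ] Fz -2.3 Fn 3.1 torque 0.245 j6 20.0
```

```bash
python3 -m handwheel '[{"fingers":0,"linear":[0.15,0,0],"spin":0},{"fingers":0,"linear":[0.4,0,0],"spin":0},{"fingers":0,"linear":[0.7,0,0],"spin":0},{"fingers":0,"linear":[0.8,0,-0.5],"spin":0},{"fingers":0,"linear":[0.8,0,-1.3],"spin":0},{"fingers":0,"linear":[1.2,0,-2],"spin":0},{"fingers":0,"linear":[2,0,-2.5],"spin":0},{"fingers":0,"linear":[2.5,0,-2.5],"spin":0}]';  python3 - <<'E'
from bench import manip
import cv2
a=manip.capture("scene")["pixels"][140:290,110:310]
cv2.imwrite("pics/s6.png",cv2.resize(a,None,fx=4,fy=4,interpolation=cv2.INTER_CUBIC))
E
```

```text
time_s: 38.35
ee_pos: [0.6854, 0.1126, 0.2282]
tcp_rot: [[0.389, 0.921, 0.011], [0.921, -0.389, 0.001], [0.006, 0.01, -1.0]]
ft_force: [1.0, 0.3, 1.5]
grip_width: 0.0002
finger_force: 0.0
```

View pics/s6.png

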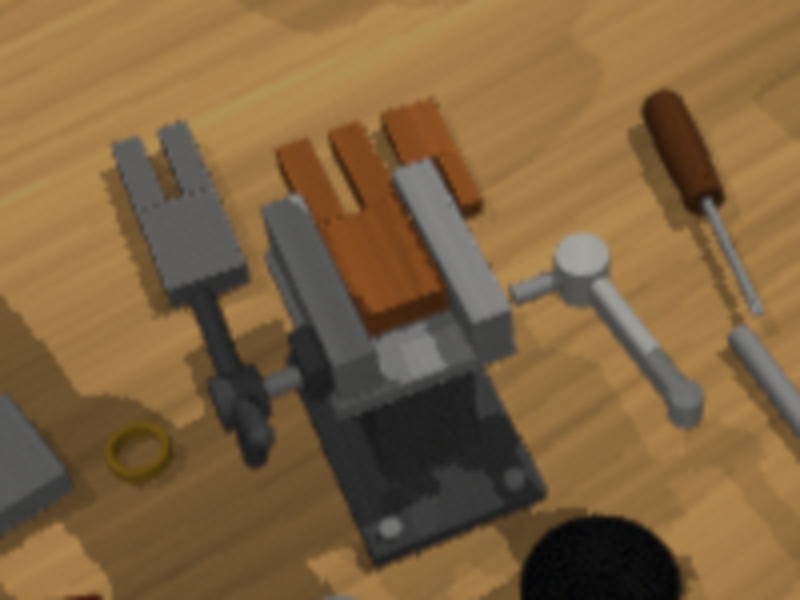

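The lever points to the back, parallel to the jaws, from pivot (582,258) to tip (685,395). The pin at (385,265) is in place between the jaws, and the bystanders in this crop look undisturbed.

```bash
python3 -c "
from bench import manip
print(manip.sign_off())"
```

```text
the job is handed in; nothing more can be done
None
```

I tightened the nut until the lever met firm resistance at about 1.09 rad (straight out is 1.07), then closed the lever to its stop at about 2.55 rad and handed the job in at about 38 s. No verdict came back. One early push on the nut read about 37 N at the wrist, above the 30 N nut limit, so it may have failed on that.

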